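# Stack the mould press

## Task

Load the mould press on the bench: lower the plain drilled plate over all four guide posts until it sits flat on their collars, then slide the mould frame along the feed rails, without lifting it off, down the small step and onto the middle of that plate. Then lower the ribbed plate, ribs up, over the four posts until it lies flat on the mould, and stand the brass cube on it between the ribs, in the middle, to weigh it down. Let go of everything and leave the flux jar, pliers and tape where they are.

Things in the scene. Friction and masses are not known exactly. Their poses are not given: they have to be found in the camera images.
- press: Hand mould press, fixed on the right bench: dark steel base 205 x 148 x 10 mm with four upright steel posts and two feed rails. Origin: on the bench, midway between the posts; x points from the rails towards the posts (roughly to the robot's right), y along the long side of the post pattern, z up.
- press_axis (a point): Point midway between the posts, 36 mm above the bench, axes as the press. Posts at x = +-18, y = +-62 mm from it. Each is a collar 18 mm thick up to 36 mm above the bench (its flat shoulder carries the plain plate), then a pin 9 mm thick up to 77 mm and a cone narrowing to 3 mm at 85 mm. Seated, the plain plate's top is at 44 mm, the ribbed plate's underside at 64 mm.
- press_rails (a point): Middle of the feed rails at the height of their tops, 46 mm above the bench, 94 mm on the -x side of the posts' middle. The two aluminium rails run along x, 120 mm long, 24 mm wide each, centred at y = +-38 mm, with an open slot 52 mm wide between. The seated plain plate starts 4 mm beyond their ends, its top 2 mm lower.
- lower_plate_center (a point): Centre (half-way up) of the plain plate: flat aluminium, 60 (x) x 150 (y) x 8 mm (z), no ribs, 0.2 kg. Four through holes, 13 mm wide, at x = +-18, y = +-62 mm. The same after half a turn. Lies flat on the left bench or in front of the press (the two plates swap places at random).
- top_plate_center (a point): Centre (half-way up the 8 mm plate) of the ribbed plate: outline and holes as the plain plate (60 x 150 x 8 mm), 0.22 kg, with two ribs on its upper face, 6 mm high above the face, 6 mm thick, along x at y = +-35 mm, 64 mm clear between. Lies flat, ribs up, in the other place.
- mould_center (a point): Centre (half-way up) of the mould frame: flat steel block 50 (x) x 90 (y) x 20 mm (z) with dark rubber in its top face, 0.3 kg, lying across the two feed rails, about 110 mm on the -x side of the posts' middle.
- weight_center (a point): Centre (half-way up) of the brass weight: a 50 mm brass cube with domed hollows in its faces (a doming block), 0.6 kg, standing on the left bench.
- flux_jar: Bystander, not to be moved: white jar with a teal screw lid, 57 mm across, 63 mm tall. Origin at the centre of its underside.
- pliers: Bystander, not to be moved: red-handled flat-nosed pliers, 140 mm long, lying flat. Origin at the centre of its underside.
- tape: Bystander, not to be moved: roll of masking tape lying flat, 103 mm across, 25 mm tall. Origin at the centre of its underside.

How it is judged:
On the way, in this order (a step that is already met when the one before it is completed fails the run):
1. the plain plate lies flat on the four collars, let go (horizontal distance between lower_plate_center and press_axis below 0.006 m and angle between the y axis of lower_plate_center and the y axis of press, either way round below 0.08 rad and angle between lower_plate_center's own z axis and vertical below 0.06 rad and z of lower_plate_center in the frame of press between 0.037 and 0.043 m and contact force between the fingers and lower_plate below 0.1 N), for 0.2 s.
2. the mould frame rests on the middle of the plain plate, let go (horizontal distance between lower_plate_center and press_axis below 0.006 m and angle between the y axis of lower_plate_center and the y axis of press, either way round below 0.08 rad and angle between lower_plate_center's own z axis and vertical below 0.06 rad and z of lower_plate_center in the frame of press between 0.037 and 0.043 m and horizontal distance between mould_center and press_axis below 0.012 m and angle between the y axis of mould_center and the y axis of press, either way round below 0.15 rad and z of mould_center in the frame of press between 0.051 and 0.057 m and contact force between the fingers and mould below 0.1 N), for 0.2 s.
3. the ribbed plate, over all four posts, lies flat on the mould, let go (horizontal distance between each of lower_plate_center, top_plate_center and press_axis below 0.006 m and angle between the y axis of each of lower_plate_center, top_plate_center and the y axis of press, either way round below 0.08 rad and angle between each of lower_plate_center, top_plate_center's own z axis and vertical below 0.06 rad and z of lower_plate_center in the frame of press between 0.037 and 0.043 m and horizontal distance between mould_center and press_axis below 0.012 m and angle between the y axis of mould_center and the y axis of press, either way round below 0.15 rad and z of mould_center in the frame of press between 0.051 and 0.057 m and z of top_plate_center in the frame of press between 0.065 and 0.071 m and contact force between the fingers and top_plate below 0.1 N), for 0.2 s.
4. the brass cube stands on the ribbed plate between its ribs (horizontal distance between each of lower_plate_center, top_plate_center and press_axis below 0.006 m and angle between the y axis of each of lower_plate_center, top_plate_center and the y axis of press, either way round below 0.08 rad and angle between each of lower_plate_center, top_plate_center's own z axis and vertical below 0.06 rad and z of lower_plate_center in the frame of press between 0.037 and 0.043 m and horizontal distance between mould_center and press_axis below 0.012 m and angle between the y axis of mould_center and the y axis of press, either way round below 0.15 rad and z of mould_center in the frame of press between 0.051 and 0.057 m and z of top_plate_center in the frame of press between 0.065 and 0.071 m and horizontal distance between weight_center and press_axis below 0.016 m and angle between weight_center's own z axis and vertical below 0.08 rad and z of weight_center in the frame of press between 0.093 and 0.101 m), for 0.2 s.
At the end, for the whole second after the job is handed in: Plain plate flat on the collars, mould on it (within 12 mm of the press axis), ribbed plate flat on the mould, ribs up, both plates over all four posts (6 mm), brass cube standing between the ribs (16 mm); heights within 3 mm, cube 4 mm; all released and at rest (all of step 4 and linear speed of each of lower_plate, mould, top_plate, weight below 0.03 m/s); the robot touches nothing.
It fails at once if the mould frame is lifted (more than 12 mm) instead of slid, or falls off the rails or plate (z of mould_center in the frame of press above 0.068 m or z of mould_center in the frame of press below 0.046 m).
It fails at once if the mould frame tips by more than 0.25 rad (angle between mould_center's own z axis and vertical above 0.25 rad).
It fails at once if a bystander is moved by more than 20 mm (distance of any of flux_jar, pliers, tape from where it was at the start of the episode above 0.02 m).
It also fails if it takes over 72 s, if anything falls off the work surface, if the arm or the gripper's body presses on something with over 40 N, if the wrist force passes 120 N, or if a joint passes its speed limit or range.

## Robot

A 6-joint arm with a two-finger parallel gripper is mounted at the origin on a cart in front of the work surface, level with it; the furniture and walls round the work are solid. World frame = base frame: x ahead of the robot, y to its left, z up, the work surface at z = 0. Lengths are in m, angles in rad, forces in N, time in s.
With the tool pointing down it reaches from about 0.35 to 0.8 m from the base axis. Payload 7.3 kg.
Tool frame: the origin (TCP) lies at the very end of the fingers, on their centre line; the grasp point (between the pads) lies 19 mm behind it; z points along the fingers, y is the direction in which the jaws open and shut (so a half turn about z gives the same grasp; the last joint's range is limited). The gripper opens to 85 mm and grips with 20 to 120 N. Pads are 22 mm wide; open, the fingers measure 114 mm over their backs; the gripper's body (76 mm by 85 mm) begins 54 mm behind the grasp point. The pads swing forward as they close: fully open they stand 13 mm farther back than shut.
Start: joints at [-1.253, 0.342, 1.524, -0, 1.275, -0.146], TCP at [0.235, -0.47, 0.231] pointing down, gripper open.
Joint ranges: [-2.53, 2.53], [-0.77, 2.02], [0.04, 2.7], [-1, 4.14], [0.28, 2.66], [-3.11, 3.11]. Speed limits (rad/s): [2.57, 2.57, 3.14, 3.14, 3.14, 3.14].

## Interface

Orientations are given as a 3x3 rotation matrix whose columns are the frame's x, y, z axes.
In Python, from station import bot gives the robot as it stands.
- The arm moves only by the tool play_rows, never from a script. Its argument "commands" is a list of rows, each a list of 3 entries, a list of its own where there are three numbers: the shift along the tool's x, y, z in m, then the turn, a rotation vector about the tool's x, y, z in degrees, then the finger opening in m, from 0 to 0.0854. A call has 1 to 10 rows; each row is the pose to reach, as a shift and turn from the pose measured when the call began, along the tool's axes at that moment; what a row does not reach only later rows make up. A row lasts 1/10 s, in which the tool goes at most 50 mm and 8.59 degrees, less where a joint would pass 70% of its speed; a pose out of reach is approached as far as the arm can. A call with a gripper value outside its range is refused whole. The fingers move at their own pace and stop on an object; "grip_force" is the grip in N (left out, the last holds). Time passes only in rows, so rows that repeat a pose let the fingers close. It gives the time, the measured TCP pose, the force and the opening at its end, in the units of the state.
- bot.state(): the state, without advancing time (a new reading comes with each control period).
- bot.read_camera(name): name is "scene" or "side" or "wrist"; returns a dict with "frame" (480x640x3 uint8, red, green, blue), "range_z" (480x640 float32, m along the optical axis (not along the pixel's ray), 0 where there is no reading), "vertical_fov" (degrees; the focal length in pixels is half the picture's height over the tangent of half this angle, whatever the lens; pixels are square), "cx", "cy" (the principal point, pixels), "R" (3x3) and "t" (3): a world point X has camera coordinates R X + t. Camera axes: x right, y down, z forward; pixel columns grow to the right and rows downward; lengths in m; the calibration is good to about 2 mm. The wrist camera is an equidistant fisheye: a pixel r from the principal point sees the ray r / f radians off the axis. A picture is of the moment at which its call begins.
- bot.finish_job(): hands the job in, once; it reports no verdict.
The state is a dict: "t": time; "q": joint angles; "joint_vel": joint speeds; "joint_torque": joint torques, N m; "tool_pos": TCP position; "ee_rot": TCP orientation; "force": force on the tool from outside, world axes, zero at the start; "wrist_torque": the same for the moment, N m; "width": opening from 0.0 (shut) to 1.0 (fully open).
Only numpy, scipy, OpenCV 4.12 (cv2) and the standard library are available. Lean on these libraries where they do the work, as an engineer would, in place of code of your own. Each camera call takes 0.05 s, during which the arm holds its last target.

## Working session

There is one attempt and no reset: what is moved stays moved. The work goes in short steps, Python scripts to look and compute and a tool call to move; the robot and the scene stay as the last step left them, time stands still between calls to the robot, and variables do not carry over. Pictures are saved under pics/ and viewed, and the job is handed in when it is done.

Besides the shell and the picture viewer there is one more tool, called after "Call:" by a JSON object that holds its "method" and its "body", one argument or row to a line. play_rows: Moves the arm, as the interface text tells. Its arguments: {"type":"object","properties":{"commands":{"type":"array","items":{"type":"array"}},"grip_force":{"type":"number"}},"required":["commands"]}

```bash
ls; mkdir -p pics; cat > h.py <<'E'
import numpy as np, cv2
from station import bot
def cam(n,save=None):
    c=bot.read_camera(n)
    if save: cv2.imwrite('pics/'+save+'.png',c['frame'][:,:,::-1])
    c['f']=240/np.tan(np.radians(c['vertical_fov'])/2)
    return c
E
python3 - <<'E'
from h import *
for n in ['scene','side','wrist']:
    c=cam(n,n+'0'); R=c['R'];print(n,c['vertical_fov'],c['cx'],c['cy'],(-R.T@c['t']).round(3),R.round(3).tolist())
    np.savez('pics/'+n+'0.npz',**{k:v for k,v in c.items()})
s=bot.state(); print(s)
E
```

```text
pics
scene 42.75827199807635 316.7542504516963 239.10298608466212 [-0.044 -1.032  1.345] [[0.887, -0.462, 0.006], [-0.328, -0.639, -0.696], [0.326, 0.615, -0.718]]
side 48.892704231782155 326.0567135407647 239.10375273370997 [0.325 1.301 1.078] [[-0.99, -0.14, -0.004], [-0.084, 0.618, -0.782], [0.112, -0.774, -0.624]]
wrist 65.70646984690485 323.6791432500886 236.26481579883466 [ 0.3   -0.437  0.373] [[0.447, -0.894, -0.0], [-0.857, -0.429, 0.285], [-0.255, -0.127, -0.959]]
{'t': 0.15, 'q': array([-1.25301826e+00,  3.42564286e-01,  1.52481509e+00, -5.75996875e-05,
        1.27538819e+00, -1.46007516e-01]), 'joint_vel': array([-0.00057484, -0.00297756, -0.00353466,  0.00054986,  0.00195336,
        0.00025108]), 'joint_torque': array([-1.97112581e-04, -4.33906138e+01, -2.46145660e+01, -2.55701743e-04,
        5.65475275e-03,  4.15438853e-05]), 'tool_pos': array([ 0.23475562, -0.46924638,  0.23077866]), 'ee_rot': array([[ 8.94357987e-01,  4.47351779e-01, -4.19455710e-04],
       [ 4.47351961e-01, -8.94357320e-01,  1.09887163e-03],
       [ 1.16438893e-04, -1.17042895e-03, -9.99999308e-01]]), 'force': array([-0.15250017, -0.66050731,  0.07721974]), 'wrist_torque': array([-0.01811373, -0.01776055, -0.00732303]), 'width': 0.9991356127393065}
```

View pics/scene0.png

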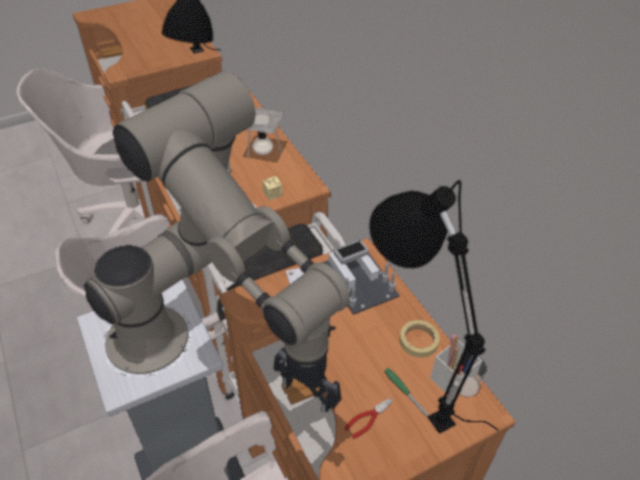

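View pics/side0.png

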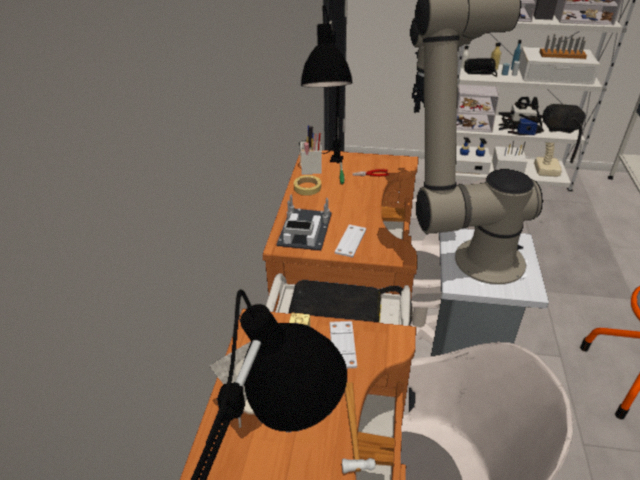

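View pics/wrist0.png

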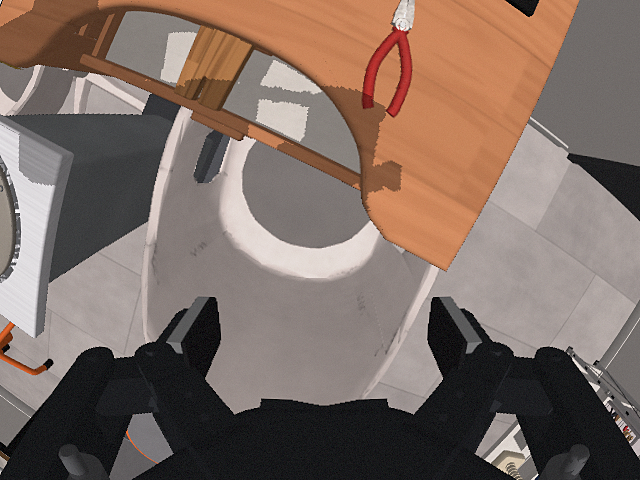

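```bash
python3 - <<'E'
import numpy as np,cv2
im=cv2.imread('pics/side0.png')
a=cv2.resize(im[180:270,260:400],None,fx=5,fy=5,interpolation=cv2.INTER_CUBIC)
b=cv2.resize(im[300:380,260:400],None,fx=5,fy=5,interpolation=cv2.INTER_CUBIC)[:400]
cv2.imwrite('pics/z1.png',a);cv2.imwrite('pics/z2.png',b)
c=np.load('pics/side0.npz')
def pt(u,v,z=None):
    f=c['f'];r=np.array([(u-c['cx'])/f,(v-c['cy'])/f,1]);R=c['R'];C=-R.T@c['t']
    d=R.T@r
    if z is None: return (C+d*c['range_z'][v,u]).round(3)
    return (C+d*(z-C[2])/d[2]).round(3)
for n,u,v in [('plateR',350,240),('plateL',343,342),('cube',299,319),('press',303,230),('tape',318,185),('pliers',375,173),('bench',380,220),('benchL',380,370),('edge',340,262),('benchLedge',340,321),('mag',240,350),('lamp',290,370)]:
    print(n,pt(u,v))
E
```

```text
plateR [ 0.44  -0.037  0.003]
plateL [0.413 0.391 0.004]
cube [0.533 0.368 0.049]
press [0.585 0.005 0.062]
tape [ 0.588 -0.32   0.022]
pliers [ 0.387 -0.467  0.001]
bench [ 0.35  -0.174 -0.007]
benchL [ 0.311  0.464 -0.001]
edge [ 0.46   0.063 -0.008]
benchLedge [ 0.43   0.313 -0.003]
mag [0.633 0.552 0.129]
lamp [0.442 0.848 0.472]
```

View pics/z1.png

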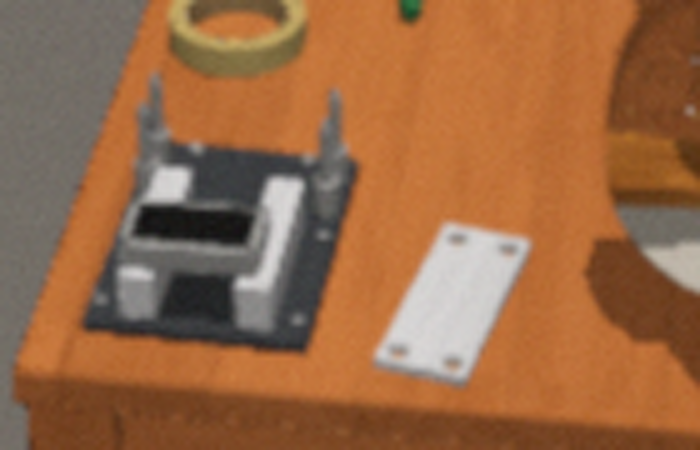

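View pics/z2.png

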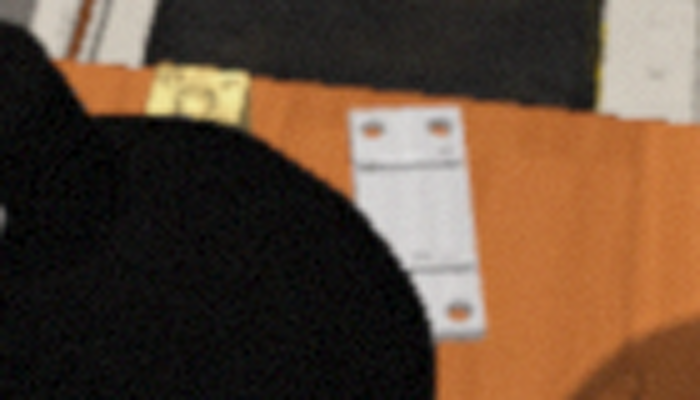

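```bash
cat >> h.py <<'E'
from scipy.spatial.transform import Rotation as Ro
def plan(p,yaw_deg=None,R=None):
    """target TCP pos & yaw of tool x (pointing down) -> shift,turn in tool axes"""
    s=bot.state();Rc=s['ee_rot'];
    if R is None:
        y=np.radians(yaw_deg);R=np.array([[np.cos(y),np.sin(y),0],[np.sin(y),-np.cos(y),0],[0,0,-1.]])
    d=Rc.T@(np.array(p)-s['tool_pos']);w=np.degrees(Ro.from_matrix(Rc.T@R).as_rotvec())
    print('t',round(s['t'],2),'tcp',s['tool_pos'].round(4),'shift mm',(d*1000).round(1),'turn',w.round(2),'F',s['force'].round(1),'w',round(s['width']*85.4,1))
def ray(c,u,v):
    u=np.asarray(u,float);v=np.asarray(v,float);x=(u-c['cx'])/c['f'];y=(v-c['cy'])/c['f']
    if c.get('fish'):
        r=np.hypot(x,y)+1e-12;s=np.sin(r)/r;d=np.stack([x*s,y*s,np.cos(r)],-1)
    else: d=np.stack([x,y,np.ones_like(x)],-1)
    R=c['R'];return -R.T@c['t'],d@R
def onz(c,u,v,z):
    C,d=ray(c,u,v);return C+d*((z-C[2])/d[...,2])[...,None]
def wcam(save=None):
    c=cam('wrist',save);c['fish']=True;return c
E
python3 - <<'E'
from h import *
for n in ['scene','side']:
    c=dict(np.load(f'pics/{n}0.npz'))
    v,u=np.mgrid[0:480,0:640]
    f=float(c['f']);z=c['range_z'];P=np.stack([(u-c['cx'])/f*z,(v-c['cy'])/f*z,z],-1)
    W=(P-c['t'])@c['R']
    if n=='scene': m=(slice(185,270),slice(365,450))
    else: m=(slice(20,90),slice(295,360))
    w=W[m].reshape(-1,3);w=w[(w[:,2]>0.2)&(w[:,2]<1.3)];print(n,w.min(0),w.max(0),np.median(w,0))
    if n=='side':
        w=W[300:430,210:350].reshape(-1,3);w=w[(w[:,2]>0.2)&(w[:,2]<1.3)];print(n,w.min(0),w.max(0))
plan([0.5,-0.07,0.26],0)
E
```

```text
scene [ 0.46995447 -0.44872866  0.20020227] [0.72423729 0.06620861 0.59574447] [ 0.53508618 -0.35380939  0.47763183]
side [ 0.32459706 -1.69313278  0.2014622 ] [0.7212212  1.30089245 1.07765285] [ 0.58285037 -0.34398389  0.46038708]
side [0.32459706 0.47422798 0.20006879] [0.71842474 1.30089245 1.07765285]
t 0.15 tcp [ 0.2348 -0.4692  0.2308] shift mm [ 415.8 -238.4  -28.9] turn [-7.000e-02  1.000e-02  2.657e+01] F [-0.2 -0.7  0.1] w 85.3
```

Call:
{"method": "play_rows", "body": {
  "commands": [
    [[0.2,-0.1,-0.029],[0,0,10],0.0854],
    [[0.3,-0.16,-0.029],[0,0,20],0.0854],
    [[0.416,-0.238,-0.029],[0,0,26.6],0.0854],
    [[0.416,-0.238,-0.029],[0,0,26.6],0.0854],
    [[0.416,-0.238,-0.029],[0,0,26.6],0.0854],
    [[0.416,-0.238,-0.029],[0,0,26.6],0.0854],
    [[0.416,-0.238,-0.029],[0,0,26.6],0.0854],
    [[0.416,-0.238,-0.029],[0,0,26.6],0.0854],
    [[0.416,-0.238,-0.029],[0,0,26.6],0.0854],
    [[0.416,-0.238,-0.029],[0,0,26.6],0.0854]
  ]
}}

```text
t: 1.15
tool_pos: [0.5012, -0.0679, 0.2602]
ee_rot: [[1.0, 0.001, -0.0], [0.001, -1.0, 0.001], [-0.0, -0.001, -1.0]]
force: [-0.5, -0.4, -0.5]
width: 1.004
```

```bash
python3 - <<'E'
from h import *
plan([0.5,-0.07,0.26],0)
c=wcam('w1');np.savez('pics/w1.npz',**c)
c=cam('scene','s1')
v,u=np.mgrid[0:480,0:640]
f=float(c['f']);z=c['range_z'];P=np.stack([(u-c['cx'])/f*z,(v-c['cy'])/f*z,z],-1)
W=(P-c['t'])@c['R']
m=(c['frame'].max(2)<60)&(W[...,2]>.3)&(W[...,2]<1)&(u>360)&(u<450)
w=W[m];print(w.min(0),w.max(0),np.percentile(w,[1,99],axis=0))
E
```

```text
t 1.15 tcp [ 0.5012 -0.0679  0.2602] shift mm [-1.2  2.1  0.2] turn [-0.07  0.02  0.03] F [-0.5 -0.4 -0.5] w 85.7
[ 0.47021262 -0.44737692  0.38878916] [ 0.60382518 -0.24785075  0.59906065] [[ 0.47458595 -0.39641177  0.40216402]
 [ 0.58521142 -0.26313546  0.58317908]]
```

View pics/w1.png

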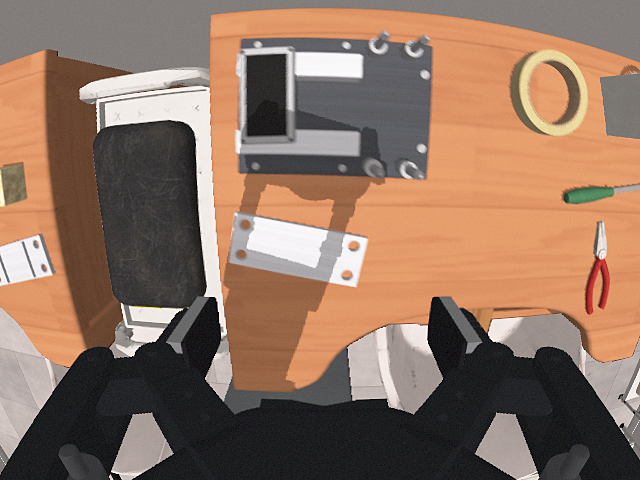

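View pics/s1.png

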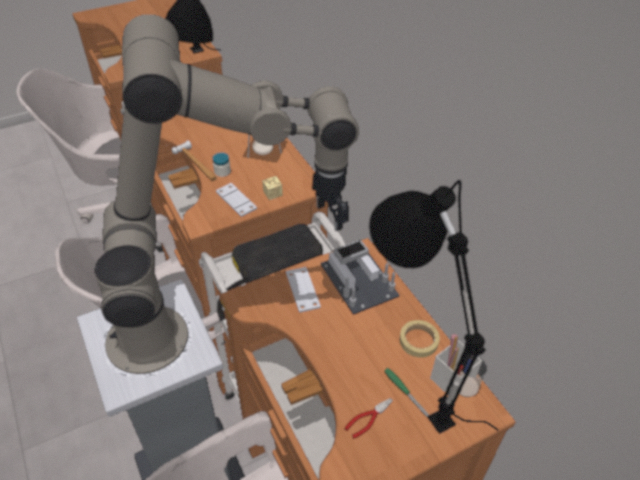

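```bash
python3 - <<'E'
import cv2
im=cv2.imread('pics/w1.png')
cv2.imwrite('pics/z3.png',cv2.resize(im[25:95,340:440],None,fx=8,fy=8,interpolation=cv2.INTER_CUBIC)[:560,:800])
cv2.imwrite('pics/z4.png',cv2.resize(im[125:195,340:440],None,fx=8,fy=8,interpolation=cv2.INTER_CUBIC))
cv2.imwrite('pics/z5.png',cv2.resize(im[200:300,220:380],None,fx=5,fy=5,interpolation=cv2.INTER_CUBIC))
cv2.imwrite('pics/z6.png',cv2.resize(im[30:190,230:440],None,fx=3.7,fy=3.7,interpolation=cv2.INTER_CUBIC))
E
```

```text
(no output)
```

View pics/z3.png

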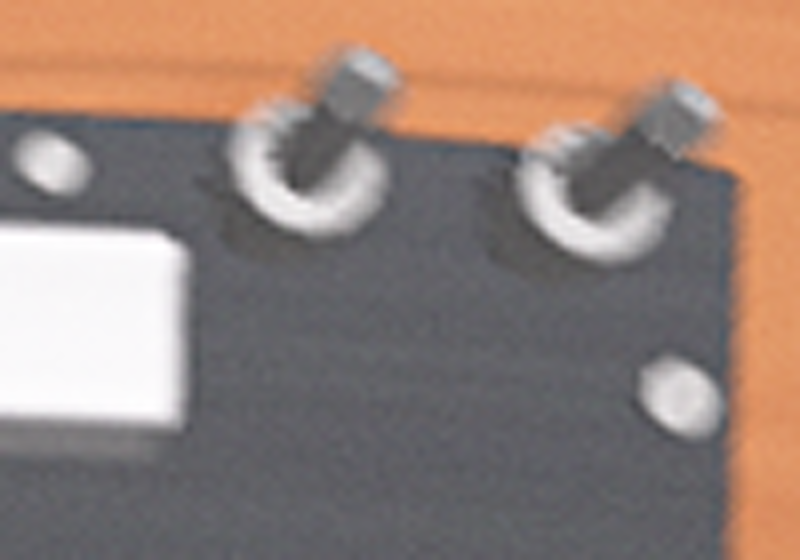

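View pics/z4.png

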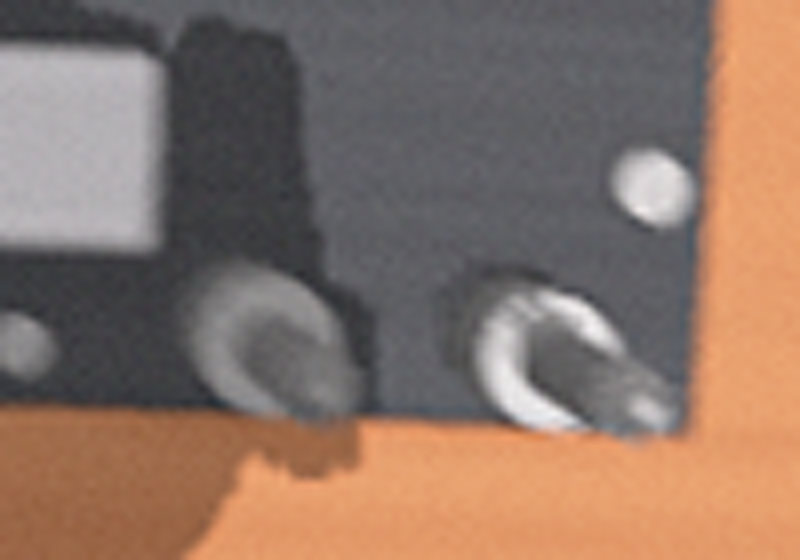

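View pics/z5.png

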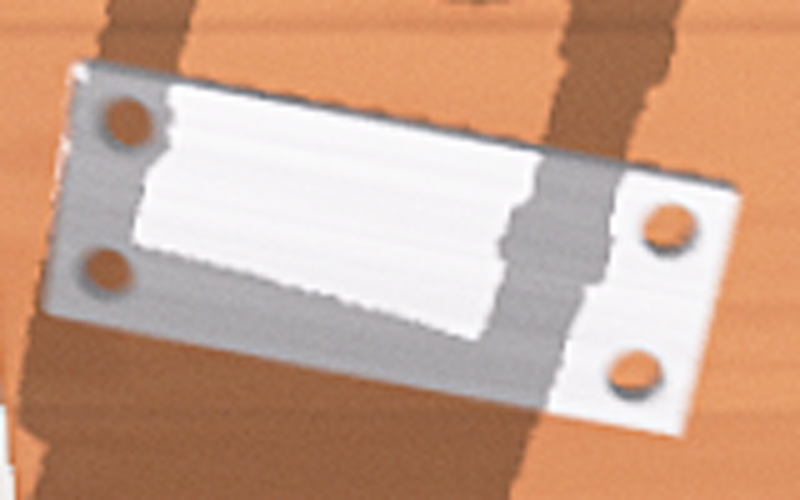

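View pics/z6.png

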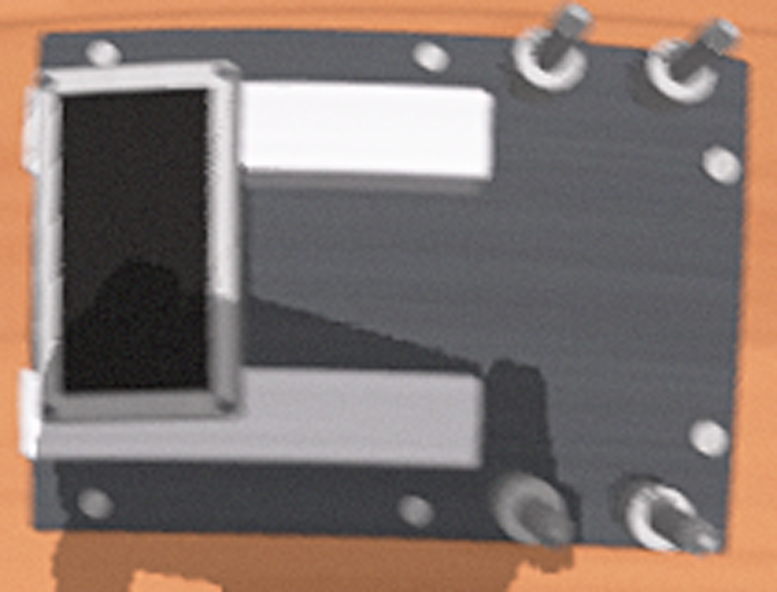

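```bash
cat >> h.py <<'E'
def fit(loc,pts):
    """2D rigid fit: press/plate frame loc -> world pts; returns center,yaw deg of local x, residuals"""
    loc=np.array(loc,float);pts=np.array(pts)[:,:2];a=loc-loc.mean(0);b=pts-pts.mean(0)
    th=np.arctan2((a[:,0]*b[:,1]-a[:,1]*b[:,0]).sum(),(a*b).sum())
    Rm=np.array([[np.cos(th),-np.sin(th)],[np.sin(th),np.cos(th)]])
    t=pts.mean(0)-Rm@loc.mean(0);return t,np.degrees(th),(pts-loc@Rm.T-t)*1000
E
python3 - <<'E'
from h import *
np.set_printoptions(suppress=True,precision=4)
c=dict(np.load('pics/w1.npz'));c['fish']=True
# posts: press x->world -y, press y->world +x
L=np.array([[-18,62],[18,62],[-18,-62],[18,-62]])/1000
col=np.array([[308/8+340,168/8+25],[595/8+340,195/8+25],[275/8+340,342/8+125],[550/8+340,362/8+125]])
tip=np.array([[362/8+340,68/8+25],[695/8+340,103/8+25],[325/8+340,400/8+125],[658/8+340,412/8+125]])
for n,q,z in [('col',col,.036),('tip',tip,.085)]:
    t,a,r=fit(L,onz(c,q[:,0],q[:,1],z));print(n,t,a,r.round(1).tolist())
h=np.array([[127,122],[668,228],[635,373],[106,270]])/5+[220,200]
k=np.array([[78,65],[740,192],[683,436],[45,310]])/5+[220,200]
print(onz(c,h[:,0],h[:,1],.008));
H=np.array([[-62,18],[62,18],[62,-18],[-62,-18]])/1000
K=np.array([[-75,30],[75,30],[75,-30],[-75,-30]])/1000
for n,l,q in [('h',H,h),('k',K,k)]:
    t,a,r=fit(l,onz(c,q[:,0],q[:,1],.008));print(n,t,a,r.round(1).tolist())
# mould top corners z=.066
m=np.array([[38,68],[240,66],[240,415],[45,415]])/3.7+[230,30]
t,a,r=fit(np.array([[-25,45],[25,45],[25,-45],[-25,-45]])/1000,onz(c,m[:,0],m[:,1],.066));print('m',t,a,r.round(1).tolist())
# ribbed/cube approx
print(onz(c,np.array([12]),np.array([185]),.05), onz(c,np.array([22,47,38,38]),np.array([260,275,243,270]),.008))
E
```

```text
col [ 0.5967 -0.1377] -91.69593588350118 [[-0.5, 0.1], [-0.5, 0.0], [0.8, -0.5], [0.2, 0.3]]
tip [ 0.5967 -0.1373] -91.21290319230422 [[0.1, 0.4], [-0.2, -0.4], [-0.1, 0.7], [0.2, -0.7]]
[[ 0.4705  0.0192  0.008 ]
 [ 0.4459 -0.1016  0.008 ]
 [ 0.4108 -0.0949  0.008 ]
 [ 0.4355  0.0263  0.008 ]]
h [ 0.4407 -0.0378] -101.49918784559388 [[-0.2, -0.2], [-0.1, 0.5], [0.1, 0.0], [0.1, -0.3]]
k [ 0.4396 -0.0382] -101.44281109384409 [[-0.2, 0.3], [0.2, 0.1], [-0.5, -0.8], [0.5, 0.4]]
m [ 0.6065 -0.0178] -90.21359433500974 [[-0.4, 0.3], [-2.3, 0.5], [0.9, 0.4], [1.9, -1.2]]
[[0.5363 0.3239 0.05  ]] [[0.4199 0.3781 0.008 ]
 [0.3986 0.3286 0.008 ]
 [0.4467 0.3332 0.008 ]
 [0.4055 0.346  0.008 ]]
```

```bash
python3 - <<'E'
from h import *
c=dict(np.load('pics/w1.npz'));c['fish']=True
for u,v in [(208,300),(214,302),(216,345),(214,360),(440,300),(433,302),(180,345)]:
    C,d=ray(c,u,v); dc=c['R']@d; z=c['range_z'][v,u]; X=C+d*z/dc[2]; print(u,v,z,((X-np.array([.5012,-.0679,.2602]))*1000).round(1))
plan([0.4402,-0.038,0.06],78.55)
E
```

```text
208 300 0.13413158 [11.7 43.3 20.9]
214 302 0.1389612 [ 8.8 42.4 16.7]
216 345 0.13833028 [-7.6 42.2 22.3]
214 360 0.0 [ 73.   -0.3 142.6]
440 300 0.13442037 [ 11.6 -44.2  20.6]
433 302 0.13963647 [  8.5 -43.   16.1]
180 345 0.106098235 [10.4 44.3 50.5]
t 1.25 tcp [ 0.5022 -0.0662  0.26  ] shift mm [-62. -28. 200.] turn [ -0.1   -0.11 -78.26] F [ 0.5 -1.   0.3] w 85.1
```

Call:
{"method": "play_rows", "body": {
  "commands": [
    [[-0.02,-0.01,0.06],[0,0,-20],0.075],
    [[-0.062,-0.028,0.16],[0,0,-78.3],0.075],
    [[-0.062,-0.028,0.16],[0,0,-78.3],0.075],
    [[-0.062,-0.028,0.16],[0,0,-78.3],0.075],
    [[-0.062,-0.028,0.2],[0,0,-78.3],0.075],
    [[-0.062,-0.028,0.2],[0,0,-78.3],0.075],
    [[-0.062,-0.028,0.2],[0,0,-78.3],0.075],
    [[-0.062,-0.028,0.2],[0,0,-78.3],0.075],
    [[-0.062,-0.028,0.2],[0,0,-78.3],0.075],
    [[-0.062,-0.028,0.2],[0,0,-78.3],0.075]
  ]
}}

```text
t: 2.25
tool_pos: [0.4399, -0.0384, 0.0599]
ee_rot: [[0.196, 0.981, -0.0], [0.981, -0.196, 0.002], [0.002, -0.0, -1.0]]
force: [0.3, -0.6, -0.7]
width: 0.882
```

```bash
cat >> h.py <<'E'
def px(c,u,v):
    C,d=ray(c,u,v); dc=c['R']@d; return C+d*float(c['range_z'][v,u])/dc[2]
E
python3 - <<'E'
from h import *
c=wcam('w2');np.savez('pics/w2.npz',**c)
plan([0.4402,-0.038,0.01],78.55)
E
```

```text
t 2.3 tcp [ 0.4399 -0.0384  0.06  ] shift mm [ 0.3  0.2 50. ] turn [-0.02 -0.14 -0.01] F [-0.3 -0.5 -0.2] w 74.8
```

View pics/w2.png

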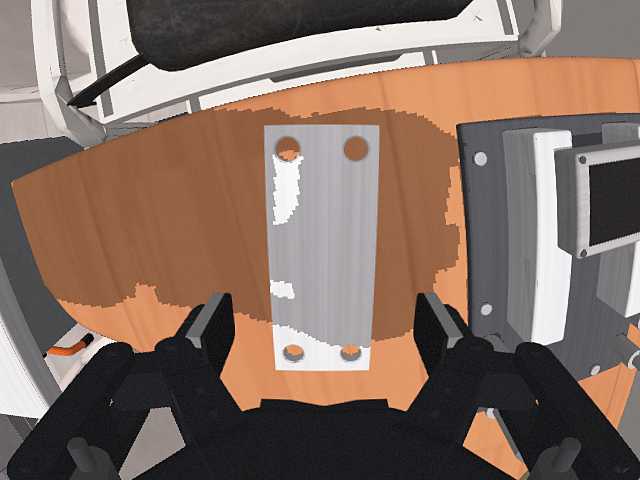

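```bash
python3 - <<'E'
from h import *
c=dict(np.load('pics/w2.npz'));c['fish']=True
h=np.array([[287,149],[355,149],[351,353],[293,353]])
H=np.array([[-18,62],[18,62],[18,-62],[-18,-62]])/1000
t,a,r=fit(H,onz(c,h[:,0],h[:,1],.008));print(t,a,r.round(1).tolist())
s=bot.state()
for q in [(228,296),(231,300),(231,335),(420,296),(419,335)]: print(((px(c,*q)-s['tool_pos'])@s['ee_rot']*1000).round(1))
E
```

```text
[ 0.43913515 -0.03821053] -11.168781658555522 [[0.2, -0.1], [-0.3, -0.1], [0.2, 0.1], [-0.1, 0.2]]
[  9.9 -36.8 -14.9]
[  6.  -37.  -10.5]
[ -8.  -37.5 -14.9]
[  9.3  38.3 -13.4]
[ -4.5  37.8 -20.4]
```

Call:
{"method": "play_rows", "body": {
  "commands": [
    [[-0.001,0,0.03],[0,0,0],0.068],
    [[-0.001,0,0.045],[0,0,0],0.068],
    [[-0.001,0,0.055],[0,0,0],0.068],
    [[-0.001,0,0.058],[0,0,0],0.068],
    [[-0.001,0,0.058],[0,0,0],0.068]
  ]
}}

```text
t: 2.8
tool_pos: [0.4397, -0.0393, 0.0019]
ee_rot: [[0.2, 0.98, -0.0], [0.98, -0.2, 0.002], [0.002, -0.001, -1.0]]
force: [0.1, 0.3, -0.5]
width: 0.795
```

```bash
python3 - <<'E'
from h import *
c=wcam('w3')
s=bot.state();plan([0.4392,-0.0382,0.0],78.7)
for q in [(235,298),(238,302),(238,307),(241,330),(413,302)]: print(((px(c,*q)-s['tool_pos'])@s['ee_rot']*1000).round(1))
E
```

```text
t 2.85 tcp [ 0.44   -0.0393  0.0023] shift mm [ 0.9 -1.   2.3] turn [ 0.   -0.13 -0.21] F [ 0.1 -0.5 -0.6] w 68.2
[ 10.3 -33.7 -16.7]
[  6.3 -33.9 -12.2]
[  4.3 -33.9 -12.7]
[ -7.6 -34.2 -10.7]
[  9.1  34.2 -17.8]
```

View pics/w3.png

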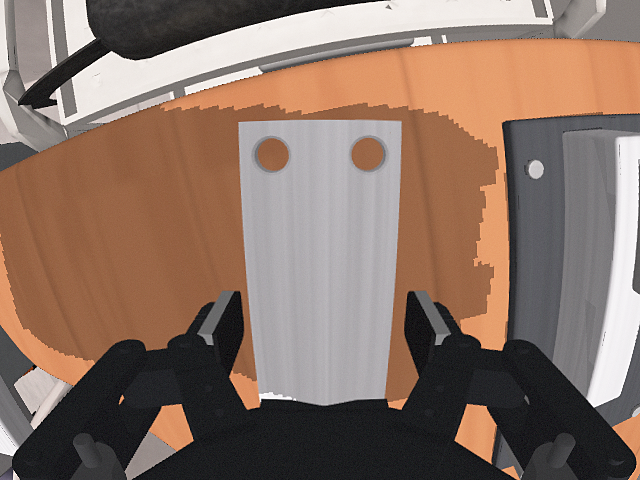

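Call:
{"method": "play_rows", "body": {
  "commands": [
    [[0.001,-0.0005,0.004],[0,0,0],0.064],
    [[0.001,-0.0005,0.006],[0,0,0],0.064],
    [[0.001,-0.0005,0.007],[0,0,0],0.064]
  ]
}}

```text
t: 3.15
tool_pos: [0.4398, -0.0382, -0.0047]
ee_rot: [[0.2, 0.98, 0.001], [0.98, -0.2, 0.002], [0.002, 0.0, -1.0]]
force: [0.2, 0.4, 0.4]
width: 0.753
```

Call:
{"method": "play_rows", "body": {
  "commands": [
    [[0,0,0],[0,0,0],0.058],
    [[0,0,0],[0,0,0],0.052],
    [[0,0,0],[0,0,0],0.05],
    [[0,0,0],[0,0,0],0.05]
  ],
  "grip_force": 60
}}

```text
t: 3.55
tool_pos: [0.4397, -0.0381, -0.0042]
ee_rot: [[0.199, 0.98, 0.001], [0.98, -0.199, 0.002], [0.002, 0.0, -1.0]]
force: [-1.8, 0.4, 6.7]
width: 0.683
```

```bash
python3 - <<'E'
from h import *
c=wcam('w4')
plan([0.4392,-0.0382,0.12],78.7)
E
```

```text
t 3.6 tcp [ 0.4396 -0.0381 -0.0042] shift mm [ 1.000e-01 -4.000e-01 -1.242e+02] turn [ 0.02 -0.13 -0.2 ] F [-1.4 -0.   6. ] w 58.0
```

View pics/w4.png

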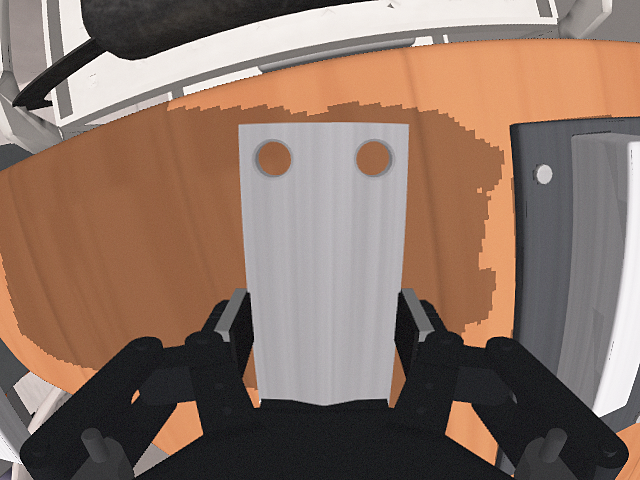

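Call:
{"method": "play_rows", "body": {
  "commands": [
    [[0,0,-0.01],[0,0,0],0.05],
    [[0,0,-0.03],[0,0,0],0.05],
    [[0,0,-0.06],[0,0,0],0.05],
    [[0,0,-0.095],[0,0,0],0.05],
    [[0,0,-0.124],[0,0,0],0.05],
    [[0,0,-0.144],[0,0,0],0.05],
    [[0,0,-0.144],[0,0,0],0.05],
    [[0,0,-0.144],[0,0,0],0.05]
  ]
}}

```text
t: 4.4
tool_pos: [0.4392, -0.0383, 0.1396]
ee_rot: [[0.199, 0.98, 0.001], [0.98, -0.199, 0.002], [0.002, 0.0, -1.0]]
force: [-0.2, 1.0, -3.7]
width: 0.682
```

```bash
python3 - <<'E'
from h import *
c=wcam('w5');np.savez('pics/w5.npz',**c)
plan([0.5967,-0.1075,0.14],-1.45)
c=cam('scene','s2')
E
```

```text
t 4.45 tcp [ 0.4387 -0.0382  0.1389] shift mm [-36.4 168.6  -1.4] turn [-1.600e-01 -6.000e-02  7.994e+01] F [ 0.1  0.6 -2.3] w 58.2
```

View pics/w5.png

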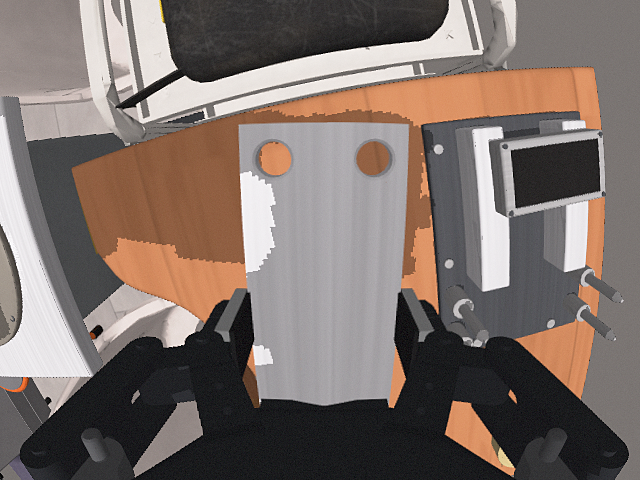

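View pics/s2.png

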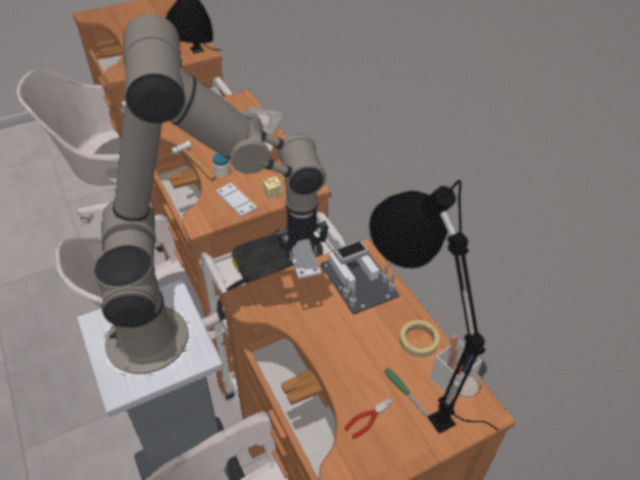

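```bash
cat >> h.py <<'E'
def cloud(c):
    v,u=np.mgrid[0:480,0:640];f=c['f'];z=c['range_z']
    P=np.stack([(u-c['cx'])/f*z,(v-c['cy'])/f*z,z],-1);return (P-c['t'])@c['R']
def hold(c,h,zt=.0122):
    """two visible holes (tool -y side first) -> plate centre offset & yaw error in tool frame"""
    s=bot.state();h=np.array(h,float);X=onz(c,h[:,0],h[:,1],s['tool_pos'][2]+zt)
    l=(X-s['tool_pos'])@s['ee_rot']*1000;d=l[1]-l[0];a=np.degrees(np.arctan2(-d[0],d[1]))
    m=l.mean(0)[:2];ar=np.radians(a);cen=m-62*np.array([np.cos(ar),np.sin(ar)])
    print('holes',l.round(1).tolist(),'gap',np.hypot(*d[:2]).round(1),'rot about tool z',a.round(2),'centre',cen.round(2))
E
python3 - <<'E'
from h import *
c=dict(np.load('pics/w5.npz'));c['fish']=True;c['f']=float(c['f'])
hold(c,[[273.5,158],[374,158]])
c=cam('scene');W=cloud(c)
s=bot.state()['tool_pos']
for zz in [.25,.3,.35,.4,.45,.5]:
    m=(abs(W[...,2]-zz)<.025); m[:, :230]=0;m[:,335:]=0;m[250:]=0;m[:100]=0
    w=W[m]; 
    if len(w)>5:print(zz,len(w),'x',(w[:,0].min()-s[0]).round(3),(w[:,0].max()-s[0]).round(3),'y',(w[:,1].min()-s[1]).round(3),(w[:,1].max()-s[1]).round(3))
for zz in [.35,.4,.45]:
    m=(abs(W[...,2]-zz)<.025); m[:, :360]=0;m[:,450:]=0
    w=W[m];print('lamp',zz,w.min(0),w.max(0))
E
```

```text
holes [[62.1, -16.7, -12.0], [62.1, 18.9, -12.1]] gap 35.7 rot about tool z 0.0 centre [0.1 1.1]
0.25 822 x -0.071 0.286 y -0.039 0.537
0.3 623 x -0.04 0.285 y -0.044 0.46
0.35 502 x -0.042 0.283 y -0.044 0.365
0.4 234 x -0.049 0.027 y -0.067 0.023
0.45 761 x -0.062 0.054 y -0.077 0.066
0.5 2016 x -0.169 0.051 y -0.073 0.075
lamp 0.35 [ 0.71297959 -0.25650407  0.32500662] [0.72365204 0.16546015 0.37497063]
lamp 0.4 [ 0.47054603 -0.38958412  0.37500928] [0.72453687 0.17059679 0.4249916 ]
lamp 0.45 [ 0.47045864 -0.39540006  0.42500422] [0.72466006 0.177888   0.47499123]
```

```bash
python3 - <<'E'
from h import *
plan([0.5967,-0.1375,0.145],-1.45)
E
```

```text
t 4.55 tcp [ 0.4386 -0.0382  0.1385] shift mm [-65.7 174.7  -7.1] turn [-2.200e-01 -1.000e-02  7.994e+01] F [-0.3  0.1 -2.2] w 57.7
```

Call:
{"method": "play_rows", "body": {
  "commands": [
    [[-0.005,0.01,-0.007],[0,0,8],0.05],
    [[-0.01,0.03,-0.007],[0,0,16],0.05],
    [[-0.02,0.05,-0.007],[0,0,24],0.05],
    [[-0.027,0.07,-0.007],[0,0,32],0.05],
    [[-0.033,0.09,-0.007],[0,0,40],0.05],
    [[-0.04,0.11,-0.007],[0,0,48],0.05],
    [[-0.047,0.13,-0.007],[0,0,56],0.05],
    [[-0.055,0.15,-0.007],[0,0,64],0.05],
    [[-0.062,0.165,-0.007],[0,0,72],0.05],
    [[-0.066,0.175,-0.007],[0,0,80],0.05]
  ]
}}

```text
t: 5.55
tool_pos: [0.5971, -0.1384, 0.1427]
ee_rot: [[0.999, -0.033, -0.005], [-0.033, -0.999, 0.004], [-0.005, -0.004, -1.0]]
force: [0.1, -0.4, -2.4]
width: 0.679
```

```bash
python3 - <<'E'
from h import *
plan([0.5967,-0.1375,0.145],-1.45)
c=wcam('w6');np.savez('pics/w6.npz',**c)
E
```

```text
t 5.55 tcp [ 0.5971 -0.1384  0.1427] shift mm [-0.5 -0.9 -2.2] turn [-0.21  0.28 -0.42] F [ 0.1 -0.4 -2.4] w 57.9
```

View pics/w6.png

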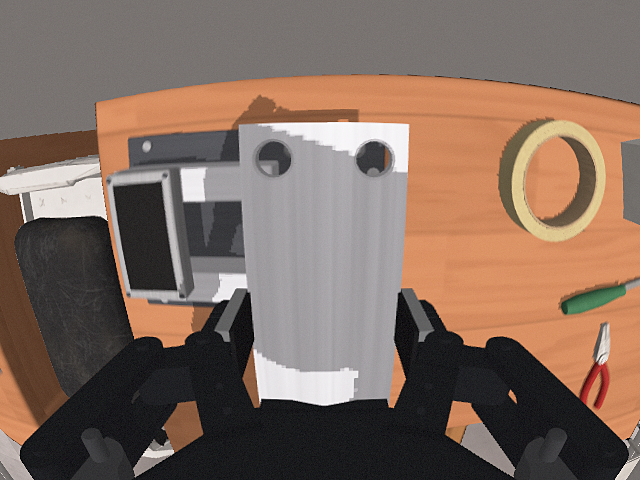

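Call:
{"method": "play_rows", "body": {
  "commands": [
    [[-0.0005,-0.0015,0.01],[-0.2,0.3,-0.4],0.05],
    [[-0.0005,-0.0015,0.022],[-0.2,0.3,-0.4],0.05],
    [[-0.0005,-0.0015,0.034],[-0.2,0.3,-0.4],0.05],
    [[-0.0005,-0.0015,0.038],[-0.2,0.3,-0.4],0.05],
    [[-0.0005,-0.0015,0.038],[-0.2,0.3,-0.4],0.05],
    [[-0.0005,-0.0015,0.038],[-0.2,0.3,-0.4],0.05]
  ]
}}

```text
t: 6.2
tool_pos: [0.5977, -0.1375, 0.105]
ee_rot: [[0.999, -0.032, 0.002], [-0.032, -0.999, -0.001], [0.002, 0.001, -1.0]]
force: [0.6, 0.7, -2.1]
width: 0.678
```

```bash
python3 - <<'E'
from h import *
plan([0.5967,-0.1375,0.105],-1.45)
c=wcam('w7');np.savez('pics/w7.npz',**c)
im=cv2.imread('pics/w7.png')
cv2.imwrite('pics/z7.png',cv2.resize(im[115:205,240:420],None,fx=4.4,fy=4.4,interpolation=cv2.INTER_CUBIC))
c=cam('side','sd7')
im=cv2.imread('pics/sd7.png')
cv2.imwrite('pics/z8.png',cv2.resize(im[170:260,260:400],None,fx=5,fy=5,interpolation=cv2.INTER_CUBIC))
E
```

```text
t 6.2 tcp [ 0.5977 -0.1375  0.105 ] shift mm [-1. -0.  0.] turn [ 0.03 -0.11 -0.4 ] F [ 0.6  0.7 -2.1] w 57.9
```

View pics/z7.png

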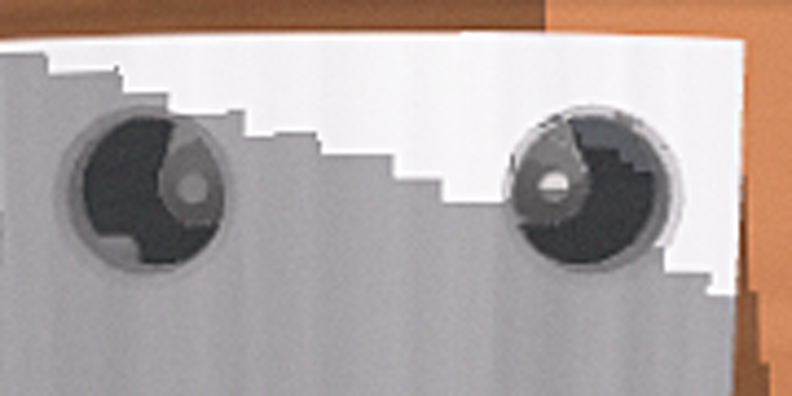

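View pics/z8.png

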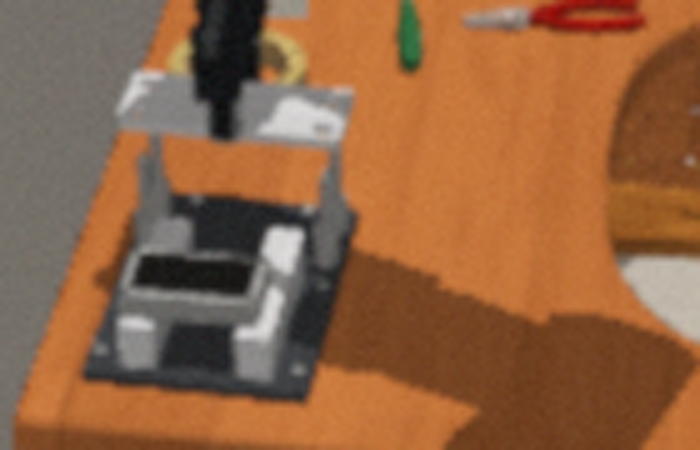

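```bash
python3 - <<'E'
from h import *
c=dict(np.load('pics/w7.npz'));c['fish']=True;c['f']=float(c['f'])
k=4.4
h=np.array([[141,188],[597,188]])/k+[240,115]; t=np.array([[192,188],[553,184]])/k+[240,115]
print(h,t)
hold(c,h)
s=bot.state()
for z in [.083,.085]:
    X=onz(c,t[:,0],t[:,1],z);l=(X-s['tool_pos'])@s['ee_rot']*1000;print(l.round(1),X.round(4))
E
```

```text
[[272.04545455 157.72727273]
 [375.68181818 157.72727273]] [[283.63636364 157.72727273]
 [365.68181818 156.81818182]]
holes [[62.8, -17.9, -12.0], [62.8, 18.4, -12.0]] gap 36.4 rot about tool z 0.0 centre [0.79 0.26]
[[ 60.  -17.5  22.7]
 [ 60.4  18.8  22.7]] [[ 0.6585 -0.1221  0.083 ]
 [ 0.6578 -0.1585  0.083 ]]
[[ 60.2 -17.3  20.7]
 [ 60.6  18.6  20.7]] [[ 0.6587 -0.1223  0.085 ]
 [ 0.6579 -0.1582  0.085 ]]
```

Call:
{"method": "play_rows", "body": {
  "commands": [
    [[-0.0022,0.0005,0.004],[0,-0.1,-0.4],0.05],
    [[-0.0022,0.0005,0.009],[0,-0.1,-0.4],0.05],
    [[-0.0022,0.0005,0.012],[0,-0.1,-0.4],0.05],
    [[-0.0022,0.0005,0.015],[0,-0.1,-0.4],0.05],
    [[-0.0022,0.0005,0.018],[0,-0.1,-0.4],0.05],
    [[-0.0022,0.0005,0.018],[0,-0.1,-0.4],0.05]
  ]
}}

```text
t: 6.9
tool_pos: [0.5954, -0.138, 0.0869]
ee_rot: [[1.0, -0.026, 0.0], [-0.026, -1.0, -0.0], [0.0, 0.0, -1.0]]
force: [-0.4, -0.4, -1.5]
width: 0.679
```

```bash
python3 - <<'E'
from h import *
plan([0.5955,-0.138,0.06],-1.45)
c=wcam('w8');np.savez('pics/w8.npz',**c)
im=cv2.imread('pics/w8.png')
cv2.imwrite('pics/z9.png',cv2.resize(im[115:205,240:420],None,fx=4.4,fy=4.4,interpolation=cv2.INTER_CUBIC))
E
```

```text
t 6.9 tcp [ 0.5954 -0.138   0.0869] shift mm [ 0.1 -0.  26.9] turn [ 0.03 -0.01 -0.02] F [-0.4 -0.4 -1.5] w 58.0
```

View pics/z9.png

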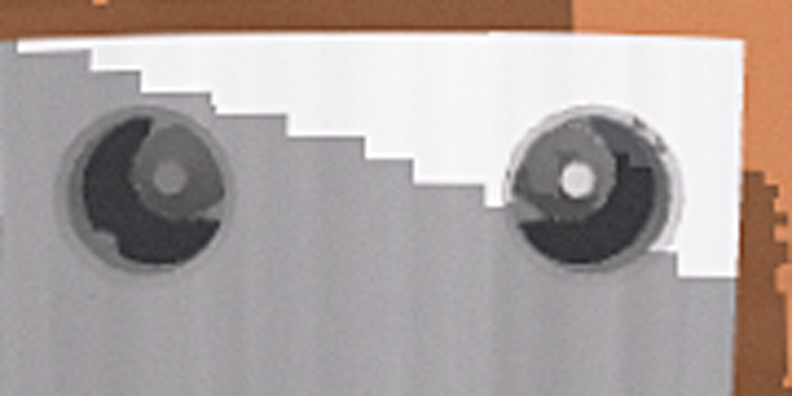

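```bash
python3 - <<'E'
from h import *
c=dict(np.load('pics/w8.npz'));c['fish']=True;c['f']=float(c['f'])
k=4.4
h=np.array([[145,188],[595,188]])/k+[240,115]; t=np.array([[168,178],[577,180]])/k+[240,115]
hold(c,h)
s=bot.state()
X=onz(c,t[:,0],t[:,1],.085);l=(X-s['tool_pos'])@s['ee_rot']*1000;print(l.round(1),X.round(4))
E
```

```text
holes [[62.8, -17.5, -12.2], [62.8, 18.4, -12.1]] gap 35.9 rot about tool z 0.01 centre [0.81 0.43]
[[ 62.6 -17.4   2.2]
 [ 62.4  18.8   2.2]] [[ 0.6586 -0.1222  0.085 ]
 [ 0.6575 -0.1584  0.085 ]]
```

Call:
{"method": "play_rows", "body": {
  "commands": [
    [[0,0,0.005],[0,0,0],0.05],
    [[0,0,0.01],[0,0,0],0.05],
    [[0,0,0.015],[0,0,0],0.05],
    [[0,0,0.02],[0,0,0],0.05],
    [[0,0,0.025],[0,0,0],0.05]
  ]
}}

```text
t: 7.45
tool_pos: [0.5955, -0.138, 0.0616]
ee_rot: [[1.0, -0.025, 0.0], [-0.025, -1.0, -0.001], [0.0, 0.001, -1.0]]
force: [0.4, 0.6, -2.5]
width: 0.678
```

No contact; pins are in all holes (plate underside about 66 mm, below the 77 mm pin tops). Descend to the collars.

Call:
{"method": "play_rows", "body": {
  "commands": [
    [[0,0,0.006],[0,0,0],0.05],
    [[0,0,0.012],[0,0,0],0.05],
    [[0,0,0.018],[0,0,0],0.05],
    [[0,0,0.023],[0,0,0],0.05],
    [[0,0,0.027],[0,0,0],0.05],
    [[0,0,0.029],[0,0,0],0.05]
  ]
}}

```text
t: 8.05
tool_pos: [0.5954, -0.138, 0.0321]
ee_rot: [[1.0, -0.026, -0.0], [-0.026, -1.0, -0.0], [-0.0, 0.0, -1.0]]
force: [0.4, -0.1, -1.6]
width: 0.682
```

Call:
{"method": "play_rows", "body": {
  "commands": [
    [[0,0,0.001],[0,0,0],0.05],
    [[0,0,0.001],[0,0,0],0.05]
  ]
}}

```text
t: 8.25
tool_pos: [0.5954, -0.138, 0.0319]
ee_rot: [[1.0, -0.026, 0.0], [-0.026, -1.0, -0.001], [0.0, 0.001, -1.0]]
force: [-2.8, 0.3, 3.3]
width: 0.678
```

Call:
{"method": "play_rows", "body": {
  "commands": [
    [[0,0,0],[0,0,0],0.066],
    [[0,0,0],[0,0,0],0.072],
    [[0,0,0],[0,0,0],0.072],
    [[0,0,-0.02],[0,0,0],0.072],
    [[0,0,-0.06],[0,0,0],0.072],
    [[0,0,-0.1],[0,0,0],0.075],
    [[0,0,-0.13],[0,0,0],0.075],
    [[0,0,-0.16],[0,0,0],0.075],
    [[0,0,-0.16],[0,0,0],0.075]
  ]
}}

```text
t: 9.15
tool_pos: [0.5976, -0.1387, 0.1969]
ee_rot: [[1.0, -0.025, 0.009], [-0.025, -1.0, -0.004], [0.009, 0.003, -1.0]]
force: [0.8, -0.5, -0.1]
width: 0.876
```

```bash
python3 - <<'E'
from h import *
c=wcam('w9');np.savez('pics/w9.npz',**c)
plan([0.6065,-0.0278,0.12],-1.45)
E
```

```text
t 9.2 tcp [ 0.5965 -0.1383  0.1942] shift mm [   6.8 -110.9   74. ] turn [ 0.12 -0.28 -0.01] F [-0.3  0.8 -0.4] w 75.2
```

View pics/w9.png

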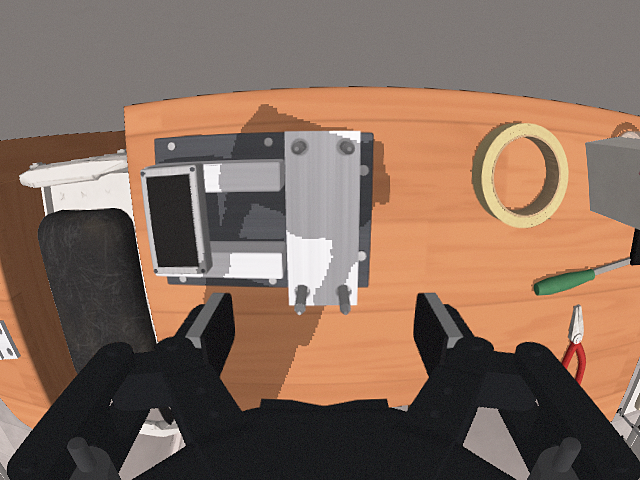

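```bash
python3 - <<'E'
import cv2
im=cv2.imread('pics/w9.png')
cv2.imwrite('pics/z10.png',cv2.resize(im[155:285,135:215],None,fx=4.5,fy=4.5,interpolation=cv2.INTER_CUBIC))
E
```

```text
(no output)
```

View pics/z10.png

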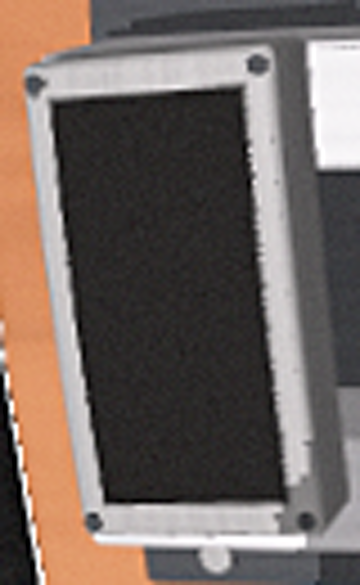

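```bash
python3 - <<'E'
from h import *
c=dict(np.load('pics/w9.npz'));c['fish']=True;c['f']=float(c['f'])
m=np.array([[24,66],[276,46],[318,533],[90,541]])/4.5+[135,155]
X=onz(c,m[:,0],m[:,1],.066)
t,a,r=fit(np.array([[-25,45],[25,45],[25,-45],[-25,-45]])/1000,X);print('m',t,a,r.round(1).tolist())
m=np.array([[35,84],[258,64],[306,521],[94,521]])/4.5+[135,155]
X=onz(c,m[:,0],m[:,1],.066);print(np.linalg.norm(X-np.roll(X,1,0),axis=1)*1000)
w,h=np.linalg.norm(X-np.roll(X,1,0),axis=1)[[1,0]]/2
t,a,r=fit(np.array([[-w,h],[w,h],[w,-h],[-w,-h]]),X);print('screws',t,a,r.round(1).tolist())
plan([t[0],t[1],0.10],a+90)
E
```

```text
m [ 0.60507287 -0.01850401] -90.21275383994744 [[-0.4, -0.6], [-0.5, 0.1], [1.3, 1.6], [-0.5, -1.1]]
[82.59074302 43.80429637 82.99111564 43.64670647]
screws [ 0.60511746 -0.01800517] -90.06966679612134 [[-0.1, -0.0], [0.3, -0.0], [-0.1, 0.1], [-0.1, -0.0]]
t 9.2 tcp [ 0.5965 -0.1383  0.1942] shift mm [   5.1 -120.7   94. ] turn [ 0.13 -0.28 -1.39] F [-0.3  0.8 -0.4] w 75.2
```

Call:
{"method": "play_rows", "body": {
  "commands": [
    [[0.003,-0.04,0.01],[0.1,-0.3,-1.4],0.075],
    [[0.005,-0.08,0.03],[0.1,-0.3,-1.4],0.075],
    [[0.0051,-0.11,0.06],[0.1,-0.3,-1.4],0.075],
    [[0.0051,-0.1207,0.09],[0.1,-0.3,-1.4],0.075],
    [[0.0051,-0.1207,0.115],[0.1,-0.3,-1.4],0.07],
    [[0.0051,-0.1207,0.125],[0.1,-0.3,-1.4],0.065],
    [[0.0051,-0.1207,0.125],[0.1,-0.3,-1.4],0.065]
  ]
}}

```text
t: 9.9
tool_pos: [0.6039, -0.018, 0.0667]
ee_rot: [[1.0, -0.001, -0.005], [-0.001, -1.0, 0.0], [-0.005, -0.0, -1.0]]
force: [0.5, -0.1, -0.2]
width: 0.761
```

```bash
python3 - <<'E'
from h import *
c=wcam('w10')
plan([0.6051,-0.018,0.047],-.07)
E
```

```text
t 9.95 tcp [ 0.605  -0.0184  0.0684] shift mm [ 0.1 -0.4 21.4] turn [ 0.02  0.1  -0.02] F [0.3 0.2 0.2] w 65.2
```

View pics/w10.png

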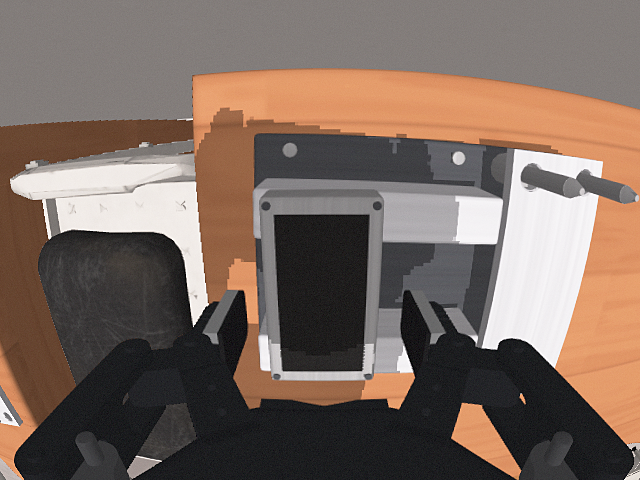

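Mould (pixels 260–383, 190–380) is centred between the fingers. Descend and grip.

Call:
{"method": "play_rows", "body": {
  "commands": [
    [[0,0,0.01],[0,0,0],0.065],
    [[0,0,0.018],[0,0,0],0.06],
    [[0,0,0.021],[0,0,0],0.056],
    [[0,0,0.021],[0,0,0],0.048],
    [[0,0,0.021],[0,0,0],0.042],
    [[0,0,0.021],[0,0,0],0.042],
    [[0,0,0.021],[0,0,0],0.042]
  ],
  "grip_force": 40
}}

```text
t: 10.65
tool_pos: [0.6049, -0.0184, 0.0474]
ee_rot: [[1.0, -0.001, -0.002], [-0.001, -1.0, -0.0], [-0.002, 0.0, -1.0]]
force: [-0.3, -0.0, -3.3]
width: 0.575
```

```bash
python3 - <<'E'
from h import *
plan([0.5955,-0.138,0.047],-1.45)
E
```

```text
t 10.65 tcp [ 0.6049 -0.0184  0.0474] shift mm [ -9.2 119.6   0.4] turn [0.02 0.11 1.36] F [-0.3 -0.  -3.3] w 49.1
```

Call:
{"method": "play_rows", "body": {
  "commands": [
    [[-0.001,0.008,0.0005],[0,0.1,0.2],0.042],
    [[-0.002,0.02,0.0005],[0,0.1,0.4],0.042],
    [[-0.004,0.034,0.0005],[0,0.1,0.6],0.042],
    [[-0.006,0.048,0.0005],[0,0.1,0.9],0.042],
    [[-0.0075,0.062,0.0005],[0,0.1,1.2],0.042],
    [[-0.0085,0.076,0.0003],[0,0.1,1.4],0.042],
    [[-0.0092,0.09,0.0003],[0,0.1,1.4],0.042],
    [[-0.0092,0.104,0.0003],[0,0.1,1.4],0.042],
    [[-0.0092,0.115,0.0003],[0,0.1,1.4],0.042],
    [[-0.0092,0.1196,0.0003],[0,0.1,1.4],0.042]
  ]
}}

```text
t: 11.65
tool_pos: [0.5956, -0.1395, 0.047]
ee_rot: [[1.0, -0.027, -0.0], [-0.027, -1.0, -0.001], [-0.0, 0.001, -1.0]]
force: [0.0, -0.2, -3.4]
width: 0.574
```

Call:
{"method": "play_rows", "body": {
  "commands": [
    [[0,-0.0012,0.0012],[0,0,0],0.042],
    [[0,-0.0012,0.0025],[0,0,0],0.042],
    [[0,-0.0012,0.0025],[0,0,0],0.042]
  ]
}}

```text
t: 11.95
tool_pos: [0.5957, -0.1381, 0.0449]
ee_rot: [[1.0, -0.026, 0.0], [-0.026, -1.0, -0.001], [0.0, 0.001, -1.0]]
force: [-1.3, -1.7, 0.9]
width: 0.575
```

```bash
python3 - <<'E'
from h import *
c=wcam('w11')
plan([0.5955,-0.138,0.047],-1.45)
E
```

```text
t 12.0 tcp [ 0.5958 -0.138   0.0449] shift mm [-0.3 -0.  -2.1] turn [ 0.07 -0.02 -0.05] F [-1.3 -2.6  1.7] w 49.0
```

View pics/w11.png

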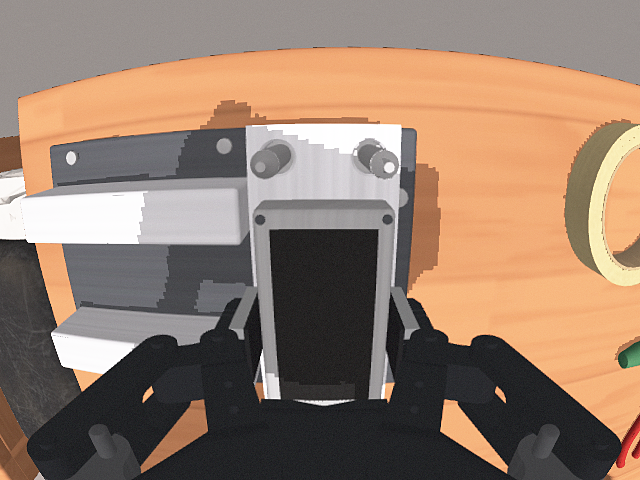

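Call:
{"method": "play_rows", "body": {
  "commands": [
    [[0,0,0],[0,0,0],0.056],
    [[0,0,0],[0,0,0],0.062],
    [[0,0,0],[0,0,0],0.065],
    [[0,0,-0.02],[0,0,0],0.065],
    [[0,0,-0.06],[0,0,0],0.065],
    [[0,0,-0.1],[0,0,0],0.075],
    [[0,0,-0.14],[0,0,0],0.075],
    [[0,0,-0.17],[0,0,0],0.075],
    [[0,0,-0.17],[0,0,0],0.075]
  ]
}}

```text
t: 12.9
tool_pos: [0.5979, -0.1384, 0.2203]
ee_rot: [[1.0, -0.026, 0.01], [-0.026, -1.0, -0.004], [0.01, 0.004, -1.0]]
force: [0.8, -0.3, 0.5]
width: 0.877
```

```bash
python3 - <<'E'
from h import *
c=wcam('w12');np.savez('pics/w12.npz',**c)
plan([0.39,0.36,0.23],0)
E
```

```text
t 12.95 tcp [ 0.5967 -0.138   0.2174] shift mm [-219.5 -492.5  -15.1] turn [ 0.16 -0.3  -1.48] F [-0.  -0.3 -0.2] w 75.0
```

View pics/w12.png

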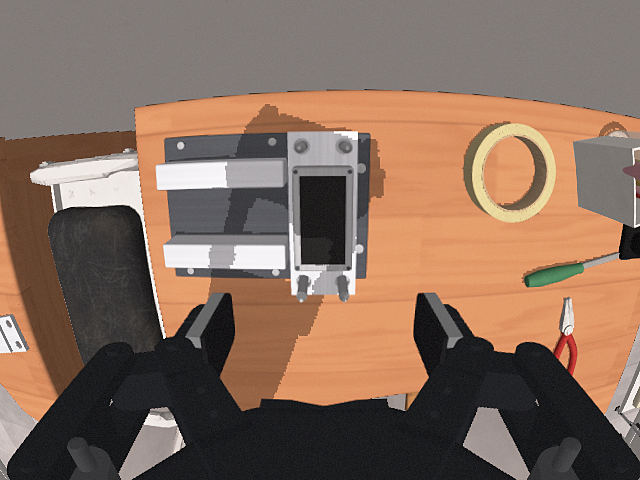

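Call:
{"method": "play_rows", "body": {
  "commands": [
    [[-0.02,-0.03,-0.015],[0.2,-0.3,-1.5],0.075],
    [[-0.05,-0.08,-0.015],[0.2,-0.3,-1.5],0.075],
    [[-0.08,-0.13,-0.015],[0.2,-0.3,-1.5],0.075],
    [[-0.11,-0.18,-0.015],[0.2,-0.3,-1.5],0.075],
    [[-0.13,-0.23,-0.015],[0.2,-0.3,-1.5],0.075],
    [[-0.15,-0.28,-0.015],[0.2,-0.3,-1.5],0.075],
    [[-0.17,-0.33,-0.015],[0.2,-0.3,-1.5],0.075],
    [[-0.18,-0.38,-0.015],[0.2,-0.3,-1.5],0.075],
    [[-0.18,-0.43,-0.015],[0.2,-0.3,-1.5],0.075],
    [[-0.18,-0.48,-0.015],[0.2,-0.3,-1.5],0.075]
  ]
}}

```text
t: 13.95
tool_pos: [0.4283, 0.3124, 0.2289]
ee_rot: [[1.0, 0.001, -0.002], [0.001, -1.0, -0.0], [-0.002, 0.0, -1.0]]
force: [1.2, -0.2, -0.4]
width: 0.881
```

```bash
python3 - <<'E'
from h import *
c=wcam('w13');np.savez('pics/w13.npz',**c)
plan([0.39,0.36,0.23],0)
E
```

```text
t 14.0 tcp [0.4277 0.319  0.2287] shift mm [-37.6 -41.1  -1.1] turn [-0.25  0.12  0.24] F [-2.2  3.1 -0.8] w 75.0
```

View pics/w13.png

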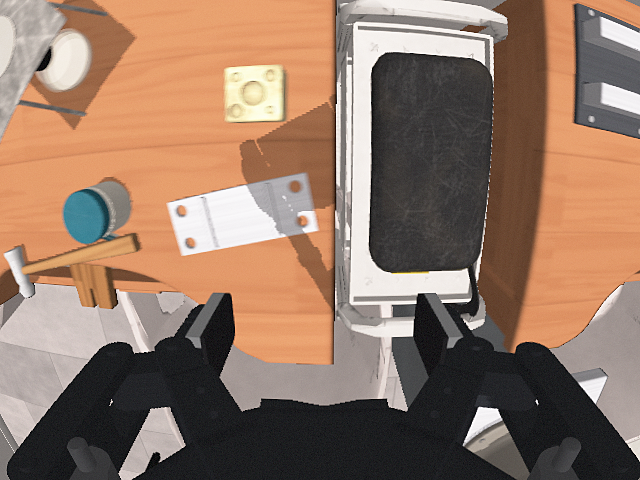

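```bash
python3 - <<'E'
import cv2
im=cv2.imread('pics/w13.png')
cv2.imwrite('pics/z11.png',cv2.resize(im[165:265,160:325],None,fx=4.8,fy=4.8,interpolation=cv2.INTER_CUBIC))
cv2.imwrite('pics/z12.png',cv2.resize(im[55:135,215:295],None,fx=7,fy=7,interpolation=cv2.INTER_CUBIC))
E
```

```text
(no output)
```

View pics/z11.png

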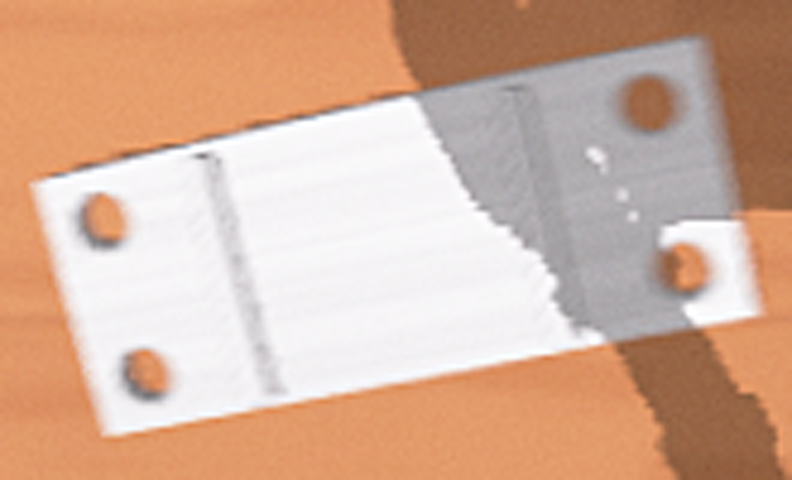

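View pics/z12.png

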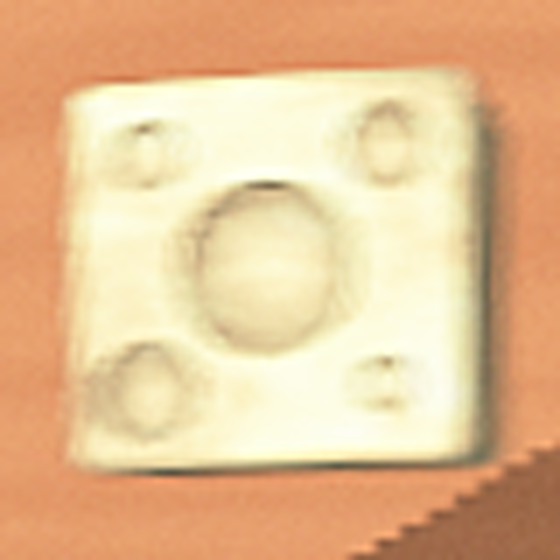

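```bash
python3 - <<'E'
from h import *
c=dict(np.load('pics/w13.npz'));c['fish']=True;c['f']=float(c['f'])
o=[160,165]
h=np.array([[101,220],[146,374],[685,268],[648,102]])/4.8+o
k=np.array([[35,183],[103,436],[760,313],[705,38]])/4.8+o
for q,l in [(h,[[-62,18],[-62,-18],[62,-18],[62,18]]),(k,[[-75,30],[-75,-30],[75,-30],[75,30]])]:
    t,a,r=fit(np.array(l)/1000,onz(c,q[:,0],q[:,1],.008));print(t,a,r.round(1).tolist())
q=np.array([[70,95],[470,68],[478,455],[78,465]])/7+[215,55]
t2,a2,r=fit(np.array([[-25,25],[25,25],[25,-25],[-25,-25]])/1000,onz(c,q[:,0],q[:,1],.05));print('cube',t2,a2,r.round(1).tolist())
print('jar',px(c,80,215),px(c,110,200))
plan([t[0],t[1],0.06],a+180)
E
```

```text
[0.41474164 0.39738153] -78.9389948217262 [[0.1, 0.2], [0.0, -0.1], [-0.1, -0.2], [-0.0, 0.1]]
[0.41403811 0.39741445] -79.27076361320526 [[-0.3, 0.5], [-0.3, 1.5], [0.6, -1.0], [0.0, -1.1]]
cube [0.53319222 0.3718871 ] -89.58322543681481 [[-1.2, 0.3], [-0.9, 0.1], [0.5, -0.4], [1.5, 0.0]]
jar [0.4310006  0.55543874 0.06202165] [0.4414498  0.52701437 0.04369127]
t 14.0 tcp [0.4277 0.319  0.2287] shift mm [-13.  -77.7 169. ] turn [  -0.29   -0.13 -100.49] F [-2.2  3.1 -0.8] w 75.0
```

Call:
{"method": "play_rows", "body": {
  "commands": [
    [[-0.002,-0.008,0.01],[0,0,-10],0.075],
    [[-0.004,-0.02,0.03],[0,0,-20],0.075],
    [[-0.007,-0.03,0.05],[0,0,-40],0.075],
    [[-0.01,-0.05,0.07],[0,0,-60],0.075],
    [[-0.013,-0.06,0.09],[0,0,-80],0.075],
    [[-0.013,-0.07,0.11],[0,0,-100.3],0.075],
    [[-0.013,-0.0777,0.13],[0,0,-100.3],0.075],
    [[-0.013,-0.0777,0.15],[0,0,-100.3],0.075],
    [[-0.013,-0.0777,0.16],[0,0,-100.3],0.075],
    [[-0.013,-0.0777,0.165],[0,0,-100.3],0.075]
  ]
}}

```text
t: 15.0
tool_pos: [0.4124, 0.3963, 0.0609]
ee_rot: [[0.064, 0.998, -0.006], [0.998, -0.064, 0.001], [0.001, -0.007, -1.0]]
force: [-0.0, -1.1, 0.6]
width: 0.879
```

Call:
{"method": "play_rows", "body": {
  "commands": [
    [[0,0,0],[0,0,-20],0.075],
    [[0,0,0],[0,0,-20],0.075]
  ]
}}

```text
t: 15.2
tool_pos: [0.4109, 0.3952, 0.0586]
ee_rot: [[-0.233, 0.972, -0.01], [0.972, 0.233, -0.001], [0.002, -0.01, -1.0]]
force: [0.0, 0.0, 0.2]
width: 0.878
```

```bash
python3 - <<'E'
from h import *
plan([0.4147,0.3974,0.06],101.06)
c=wcam('w14');np.savez('pics/w14.npz',**c)
E
```

```text
t 15.2 tcp [0.4109 0.3952 0.0586] shift mm [ 1.2  4.2 -1.4] turn [-0.55 -0.07  2.44] F [0.  0.  0.2] w 75.0
```

View pics/w14.png

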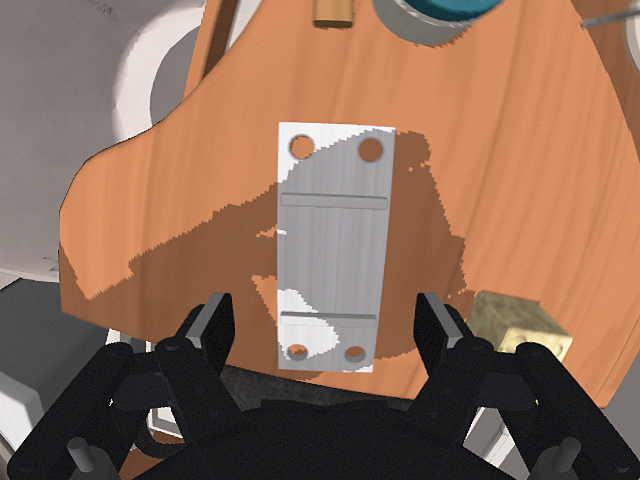

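```bash
python3 - <<'E'
from h import *
c=dict(np.load('pics/w14.npz'));c['fish']=True;c['f']=float(c['f'])
h=np.array([[302,147],[371,150],[355,353],[297,352]])
t,a,r=fit(np.array([[-18,62],[18,62],[18,-62],[-18,-62]])/1000,onz(c,h[:,0]*1.,h[:,1]*1.,.008));print(t,a,r.round(1).tolist())
plan([t[0],t[1],0.002],a+90)
E
```

```text
[0.41454608 0.39675907] 11.130661615894848 [[0.3, -0.5], [0.1, -0.5], [-0.2, 1.0], [-0.1, 0.0]]
t 15.25 tcp [0.4112 0.3954 0.059 ] shift mm [ 0.4  4.1 57. ] turn [-0.51 -0.09  2.8 ] F [ 0.2 -1.  -0.7] w 75.1
```

Call:
{"method": "play_rows", "body": {
  "commands": [
    [[0.0005,0.0041,0.01],[-0.5,0,2.7],0.068],
    [[0.0005,0.0041,0.03],[-0.5,0,2.7],0.068],
    [[0.0005,0.0041,0.045],[-0.5,0,2.7],0.068],
    [[0.0005,0.0041,0.055],[-0.5,0,2.7],0.066],
    [[0.0005,0.0041,0.061],[-0.5,0,2.7],0.065],
    [[0.0005,0.0041,0.063],[-0.5,0,2.7],0.064],
    [[0.0005,0.0041,0.063],[-0.5,0,2.7],0.064]
  ],
  "grip_force": 60
}}

```text
t: 15.95
tool_pos: [0.4145, 0.3969, -0.004]
ee_rot: [[-0.194, 0.981, -0.001], [0.981, 0.194, 0.002], [0.002, -0.0, -1.0]]
force: [0.0, 0.5, 0.4]
width: 0.75
```

Call:
{"method": "play_rows", "body": {
  "commands": [
    [[0,0,0],[0,0,0],0.058],
    [[0,0,0],[0,0,0],0.052],
    [[0,0,0],[0,0,0],0.05],
    [[0,0,0],[0,0,0],0.05]
  ]
}}

```text
t: 16.35
tool_pos: [0.4148, 0.3972, -0.0031]
ee_rot: [[-0.194, 0.981, 0.0], [0.981, 0.194, 0.002], [0.002, 0.001, -1.0]]
force: [-1.6, -1.7, 6.0]
width: 0.678
```

```bash
python3 - <<'E'
from h import *
plan([0.4147,0.3974,0.16],101.06)
c=wcam('w15');np.savez('pics/w15.npz',**c)
E
```

```text
t 16.35 tcp [ 0.4148  0.3972 -0.0031] shift mm [ 6.000e-01  1.000e-01 -1.631e+02] turn [ 0.05 -0.12  0.13] F [-1.6 -1.7  6. ] w 57.9
```

View pics/w15.png

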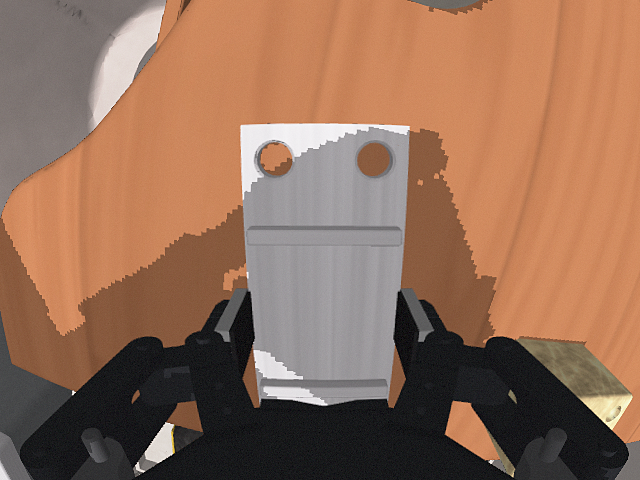

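Call:
{"method": "play_rows", "body": {
  "commands": [
    [[0,0,-0.01],[0,0,0],0.05],
    [[0,0,-0.03],[0,0,0],0.05],
    [[0,0,-0.06],[0,0,0],0.05],
    [[0,0,-0.095],[0,0,0],0.05],
    [[0,0,-0.124],[0,0,0],0.05],
    [[0,0,-0.15],[0,0,0],0.05],
    [[0,0,-0.17],[0,0,0],0.05],
    [[0,0,-0.17],[0,0,0],0.05]
  ]
}}

```text
t: 17.2
tool_pos: [0.416, 0.3978, 0.1703]
ee_rot: [[-0.194, 0.981, 0.006], [0.981, 0.194, 0.006], [0.005, 0.007, -1.0]]
force: [-0.5, 0.0, -2.1]
width: 0.677
```

```bash
python3 - <<'E'
from h import *
c=wcam('w16')
plan([0.5955,-0.138,0.165],-1.45)
E
```

```text
t 17.25 tcp [0.4152 0.3971 0.1681] shift mm [-559.9   73.     1.5] turn [-3.0000e-02 -3.2000e-01  1.0264e+02] F [ 0.  -0.2 -2.6] w 58.0
```

View pics/w16.png

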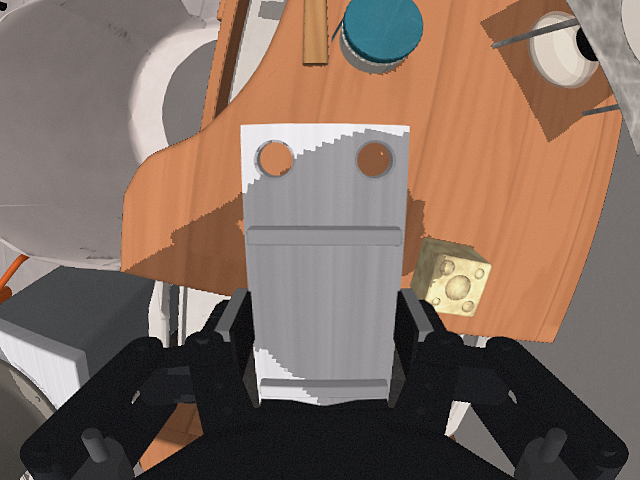

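Call:
{"method": "play_rows", "body": {
  "commands": [
    [[-0.02,0.002,0],[0,0,4],0.05],
    [[-0.05,0.006,0],[0,0,10],0.05],
    [[-0.09,0.012,0],[0,0,18],0.05],
    [[-0.13,0.017,0],[0,0,26],0.05],
    [[-0.17,0.022,0],[0,0,34],0.05],
    [[-0.21,0.027,0],[0,0,42],0.05],
    [[-0.25,0.033,0],[0,0,50],0.05],
    [[-0.29,0.038,0],[0,0,58],0.05],
    [[-0.33,0.043,0],[0,0,66],0.05],
    [[-0.37,0.048,0],[0,0,74],0.05]
  ]
}}

```text
t: 18.25
tool_pos: [0.5334, 0.0419, 0.1653]
ee_rot: [[0.892, 0.452, -0.0], [0.452, -0.892, 0.004], [0.002, -0.004, -1.0]]
force: [0.1, 0.8, -1.9]
width: 0.682
```

```bash
python3 - <<'E'
from h import *
plan([0.5955,-0.138,0.165],-1.45)
E
```

```text
t 18.25 tcp [0.5334 0.0419 0.1653] shift mm [-25.9 188.5  -0.5] turn [-0.24 -0.05 28.31] F [ 0.1  0.8 -1.9] w 58.2
```

Call:
{"method": "play_rows", "body": {
  "commands": [
    [[-0.006,0.04,0],[0,0,6],0.05],
    [[-0.012,0.08,0],[0,0,12],0.05],
    [[-0.018,0.12,0],[0,0,18],0.05],
    [[-0.022,0.15,0.01],[0,0,24],0.05],
    [[-0.025,0.175,0.025],[-0.2,0,28],0.05],
    [[-0.026,0.187,0.04],[-0.2,0,28.3],0.05],
    [[-0.026,0.1885,0.055],[-0.2,0,28.3],0.05],
    [[-0.026,0.1885,0.06],[-0.2,0,28.3],0.05],
    [[-0.026,0.1885,0.06],[-0.2,0,28.3],0.05],
    [[-0.026,0.1885,0.06],[-0.2,0,28.3],0.05]
  ]
}}

```text
t: 19.25
tool_pos: [0.5955, -0.137, 0.1047]
ee_rot: [[1.0, -0.024, 0.001], [-0.024, -1.0, 0.001], [0.001, -0.001, -1.0]]
force: [-0.2, 0.4, -2.1]
width: 0.672
```

```bash
python3 - <<'E'
from h import *
plan([0.5955,-0.138,0.1],-1.45)
c=wcam('w17');np.savez('pics/w17.npz',**c)
im=cv2.imread('pics/w17.png')
cv2.imwrite('pics/z17.png',cv2.resize(im[115:205,240:420],None,fx=4.4,fy=4.4,interpolation=cv2.INTER_CUBIC))
E
```

```text
t 19.25 tcp [ 0.5955 -0.137   0.1047] shift mm [0.  1.  4.7] turn [-0.06 -0.04  0.1 ] F [-0.2  0.4 -2.1] w 57.4
```

View pics/z17.png

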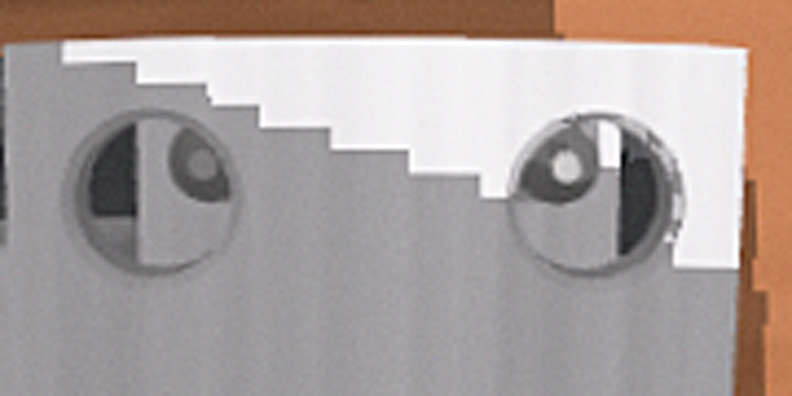

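```bash
python3 - <<'E'
from h import *
c=dict(np.load('pics/w17.npz'));c['fish']=True;c['f']=float(c['f'])
k=4.4
h=np.array([[152,193],[598,193]])/k+[240,115]; t=np.array([[203,165],[566,165]])/k+[240,115]
hold(c,h,.0111)
s=bot.state()
X=onz(c,t[:,0],t[:,1],.085);l=(X-s['tool_pos'])@s['ee_rot']*1000;print(l.round(1),X.round(4))
E
```

```text
holes [[62.2, -17.2, -11.0], [62.2, 18.6, -11.0]] gap 35.8 rot about tool z -0.03 centre [0.23 0.74]
[[ 62.4 -16.2  20.3]
 [ 62.5  19.8  20.3]] [[ 0.6586 -0.1224  0.085 ]
 [ 0.6578 -0.1584  0.085 ]]
```

Call:
{"method": "play_rows", "body": {
  "commands": [
    [[0.0002,0.0011,0.005],[0,0,0.1],0.05],
    [[0.0002,0.0011,0.01],[0,0,0.1],0.05],
    [[0.0002,0.0011,0.015],[0,0,0.1],0.05],
    [[0.0002,0.0011,0.019],[0,0,0.1],0.05],
    [[0.0002,0.0011,0.023],[0,0,0.1],0.05],
    [[0.0002,0.0011,0.027],[0,0,0.1],0.05],
    [[0.0002,0.0011,0.031],[0,0,0.1],0.05]
  ]
}}

```text
t: 20.0
tool_pos: [0.596, -0.1383, 0.0738]
ee_rot: [[1.0, -0.026, 0.002], [-0.026, -1.0, 0.001], [0.002, -0.001, -1.0]]
force: [0.1, 0.7, -1.6]
width: 0.681
```

Call:
{"method": "play_rows", "body": {
  "commands": [
    [[-0.0004,0,0.004],[0,0,0],0.05],
    [[-0.0004,0,0.008],[0,0,0],0.05],
    [[-0.0004,0,0.011],[0,0,0],0.05],
    [[-0.0004,0,0.0125],[0,0,0],0.05],
    [[-0.0004,0,0.013],[0,0,0],0.05]
  ]
}}

```text
t: 20.5
tool_pos: [0.5954, -0.1382, 0.0609]
ee_rot: [[1.0, -0.026, 0.001], [-0.026, -1.0, 0.001], [0.001, -0.001, -1.0]]
force: [-1.6, 0.7, 2.0]
width: 0.675
```

Contact with the mould (force changed by about +4 N). Release and rise.

Call:
{"method": "play_rows", "body": {
  "commands": [
    [[0,0,0],[0,0,0],0.066],
    [[0,0,0],[0,0,0],0.072],
    [[0,0,0],[0,0,0],0.072],
    [[0,0,-0.02],[0,0,0],0.072],
    [[0,0,-0.06],[0,0,0],0.072],
    [[0,0,-0.1],[0,0,0],0.072],
    [[0,0,-0.13],[0,0,0],0.072],
    [[0,0,-0.15],[0,0,0],0.072],
    [[0,0,-0.15],[0,0,0],0.072]
  ]
}}

```text
t: 21.4
tool_pos: [0.5968, -0.1389, 0.2147]
ee_rot: [[1.0, -0.025, 0.008], [-0.025, -1.0, -0.002], [0.008, 0.002, -1.0]]
force: [1.1, 1.2, -0.7]
width: 0.846
```

```bash
python3 - <<'E'
from h import *
plan([0.5332,0.3719,0.14],0)
c=wcam('w18');np.savez('pics/w18.npz',**c)
c=cam('side','sd18')
im=cv2.imread('pics/sd18.png')
cv2.imwrite('pics/z18.png',cv2.resize(im[170:260,260:400],None,fx=5,fy=5,interpolation=cv2.INTER_CUBIC))
W=cloud(c);m=(abs(W[...,0]-.5955)<.08)&(abs(W[...,1]+.138)<.035)&(W[...,2]>.03)&(W[...,2]<.1);print(np.percentile(W[m][:,2],[10,30,50,70,90]))
E
```

```text
t 21.4 tcp [ 0.5968 -0.1389  0.2147] shift mm [ -77.2 -509.1   73.3] turn [ 0.1  -0.47 -1.46] F [ 1.1  1.2 -0.7] w 72.2
[0.04017943 0.05183191 0.06702063 0.06972923 0.07291524]
```

View pics/w18.png

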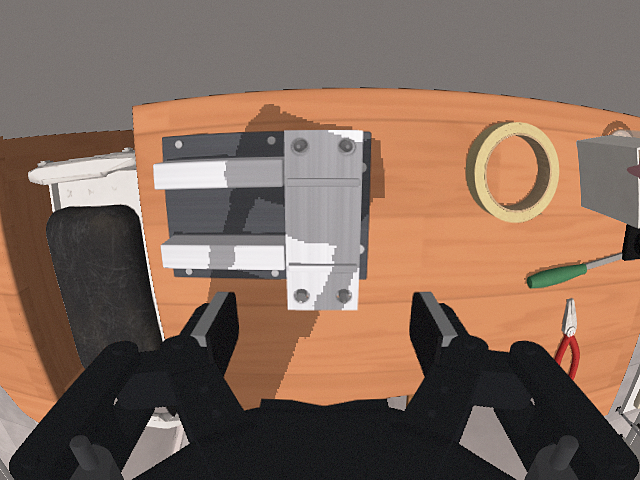

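View pics/z18.png

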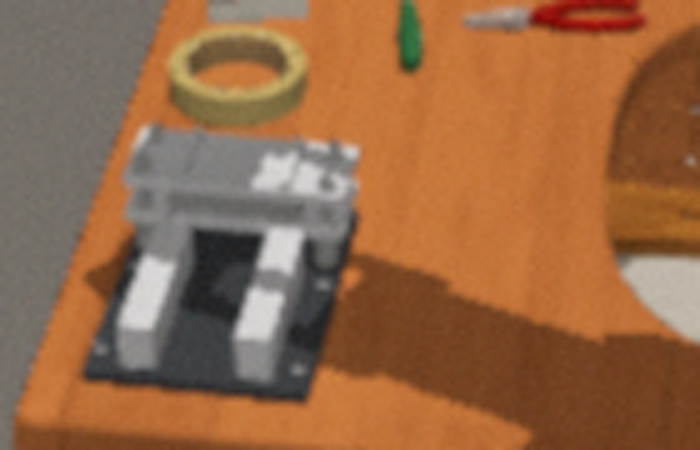

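Call:
{"method": "play_rows", "body": {
  "commands": [
    [[-0.006,-0.04,0.0],[0.1,-0.5,-1.5],0.072],
    [[-0.014,-0.09,0.0],[0.1,-0.5,-1.5],0.072],
    [[-0.021,-0.14,0.0],[0.1,-0.5,-1.5],0.072],
    [[-0.029,-0.19,0.0],[0.1,-0.5,-1.5],0.072],
    [[-0.036,-0.24,0.0],[0.1,-0.5,-1.5],0.072],
    [[-0.044,-0.29,0.01],[0.1,-0.5,-1.5],0.072],
    [[-0.052,-0.34,0.02],[0.1,-0.5,-1.5],0.072],
    [[-0.06,-0.39,0.04],[0.1,-0.5,-1.5],0.072],
    [[-0.068,-0.44,0.06],[0.1,-0.5,-1.5],0.072],
    [[-0.077,-0.48,0.07],[0.1,-0.5,-1.5],0.072]
  ]
}}

```text
t: 22.5
tool_pos: [0.5301, 0.3388, 0.1394]
ee_rot: [[1.0, 0.0, -0.011], [0.0, -1.0, 0.001], [-0.011, -0.001, -1.0]]
force: [1.4, -0.6, 0.1]
width: 0.848
```

Call:
{"method": "play_rows", "body": {
  "commands": [
    [[0,-0.03,0],[0,0,0],0.072],
    [[0,-0.03,0],[0,0,0],0.072],
    [[0,-0.03,0],[0,0,0],0.072]
  ]
}}

```text
t: 22.8
tool_pos: [0.529, 0.3688, 0.1374]
ee_rot: [[1.0, 0.002, -0.014], [0.002, -1.0, -0.001], [-0.014, 0.001, -1.0]]
force: [-0.0, 0.1, -0.6]
width: 0.844
```

```bash
python3 - <<'E'
from h import *
plan([0.5332,0.3719,0.01],0)
c=wcam('w19');np.savez('pics/w19.npz',**c)
E
```

```text
t 22.8 tcp [0.529  0.3688 0.1374] shift mm [  5.9  -3.3 127.3] turn [0.07 0.78 0.11] F [-0.   0.1 -0.6] w 72.1
```

View pics/w19.png

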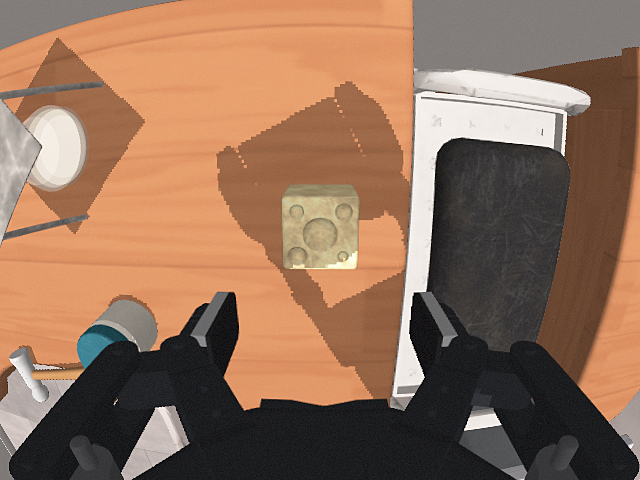

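```bash
python3 - <<'E'
from h import *
c=dict(np.load('pics/w19.npz'));c['fish']=True;c['f']=float(c['f'])
q=np.array([[284,197],[356,197],[358.5,269],[283,269]])
t,a,r=fit(np.array([[-25,25],[25,25],[25,-25],[-25,-25]])/1000,onz(c,q[:,0],q[:,1],.05));print(t,a,r.round(1).tolist())
plan([t[0],t[1],0.01],0)
print('rib plate holes?')
E
```

```text
[0.53388452 0.37040677] -89.70298369897858 [[-0.5, -2.3], [-0.7, 2.4], [0.5, -0.3], [0.7, 0.1]]
t 22.85 tcp [0.5296 0.368  0.1381] shift mm [  5.9  -2.6 128. ] turn [0.05 0.74 0.03] F [ 0.6 -0.6  0.5] w 71.9
rib plate holes?
```

Call:
{"method": "play_rows", "body": {
  "commands": [
    [[0.006,-0.0028,0.02],[0,0.7,0],0.072],
    [[0.006,-0.0028,0.05],[0,0.7,0],0.072],
    [[0.006,-0.0028,0.08],[0,0.7,0],0.068],
    [[0.006,-0.0028,0.105],[0,0.7,0],0.066],
    [[0.006,-0.0028,0.12],[0,0.7,0],0.065],
    [[0.006,-0.0028,0.127],[0,0.7,0],0.065],
    [[0.006,-0.0028,0.128],[0,0.7,0],0.058],
    [[0.006,-0.0028,0.128],[0,0.7,0],0.05],
    [[0.006,-0.0028,0.128],[0,0.7,0],0.04],
    [[0.006,-0.0028,0.128],[0,0.7,0],0.04]
  ],
  "grip_force": 60
}}

```text
t: 23.85
tool_pos: [0.5348, 0.371, 0.0114]
ee_rot: [[1.0, 0.001, 0.002], [0.001, -1.0, 0.0], [0.002, -0.0, -1.0]]
force: [-0.3, 0.3, 3.1]
width: 0.576
```

Call:
{"method": "play_rows", "body": {
  "commands": [
    [[0,0,0],[0,0,0],0.04],
    [[0,0,-0.01],[0,0,0],0.04],
    [[0,0,-0.03],[0,0,0],0.04],
    [[0,0,-0.06],[0,0,0],0.04],
    [[0,0,-0.1],[0,0,0],0.04],
    [[0,0,-0.13],[0,0,0],0.04],
    [[0,0,-0.15],[0,0,0],0.04],
    [[0,0,-0.15],[0,0,0],0.04]
  ]
}}

```text
t: 24.65
tool_pos: [0.5357, 0.3717, 0.1651]
ee_rot: [[1.0, 0.001, 0.007], [0.001, -1.0, 0.003], [0.007, -0.003, -1.0]]
force: [-0.2, -0.7, -6.2]
width: 0.578
```

```bash
python3 - <<'E'
from h import *
plan([0.5955,-0.138,0.16],-1.45)
c=wcam('w20');np.savez('pics/w20.npz',**c)
E
```

```text
t 24.65 tcp [0.5357 0.3717 0.1651] shift mm [ 59.4 509.8   4. ] turn [-0.17 -0.4   1.49] F [-0.2 -0.7 -6.2] w 49.4
```

View pics/w20.png

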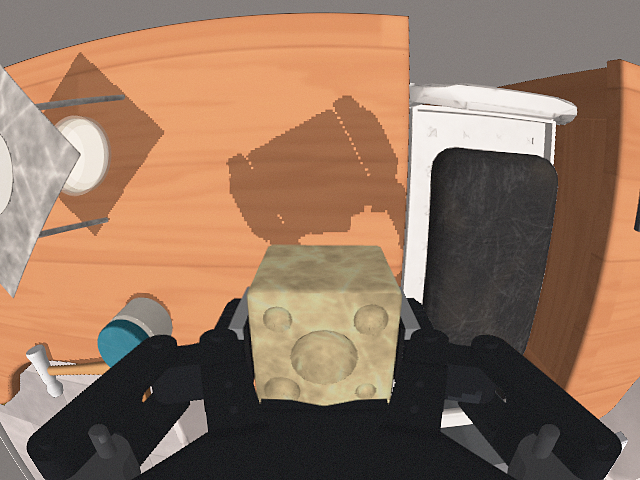

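```bash
python3 - <<'E'
from h import *
c=dict(np.load('pics/w20.npz'));c['fish']=True;c['f']=float(c['f'])
s=bot.state()
for z in [.036,.039]:
    X=onz(c,np.array([247.,322,400]),np.array([291.,291,291]),s['tool_pos'][2]+z);print(((X-s['tool_pos'])@s['ee_rot']*1000).round(1))
E
```

```text
[[ 22.5 -25.4 -35.9]
 [ 22.8  -0.7 -35.9]
 [ 22.5  24.9 -35.9]]
[[ 23.9 -24.7 -38.9]
 [ 24.2  -0.7 -38.9]
 [ 23.9  24.2 -38.9]]
```

Call:
{"method": "play_rows", "body": {
  "commands": [
    [[0.002,0.015,0],[0,-0.4,0.5],0.04],
    [[0.006,0.05,0],[0,-0.4,1],0.04],
    [[0.011,0.095,0],[0,-0.4,1.5],0.04],
    [[0.016,0.14,0],[0,-0.4,1.5],0.04],
    [[0.022,0.185,0],[0,-0.4,1.5],0.04],
    [[0.027,0.23,0],[0,-0.4,1.5],0.04],
    [[0.032,0.275,0],[0,-0.4,1.5],0.04],
    [[0.038,0.32,0],[0,-0.4,1.5],0.04],
    [[0.043,0.365,0],[0,-0.4,1.5],0.04],
    [[0.048,0.41,0],[0,-0.4,1.5],0.04]
  ]
}}

```text
t: 25.7
tool_pos: [0.5815, -0.0412, 0.1602]
ee_rot: [[1.0, -0.026, -0.007], [-0.026, -1.0, 0.002], [-0.008, -0.002, -1.0]]
force: [1.2, 0.1, -6.8]
width: 0.578
```

```bash
python3 - <<'E'
from h import *
plan([0.5960,-0.138,0.16],-1.45)
E
```

```text
t 25.7 tcp [ 0.5815 -0.0412  0.1602] shift mm [17.1 96.4 -0.1] turn [-0.09  0.43 -0.05] F [ 1.2  0.1 -6.8] w 49.4
```

Call:
{"method": "play_rows", "body": {
  "commands": [
    [[0.008,0.045,0],[0,0.4,0],0.04],
    [[0.014,0.08,0.01],[0,0.4,0],0.04],
    [[0.017,0.094,0.025],[0,0.4,0],0.04],
    [[0.0172,0.0964,0.04],[0,0.4,0],0.04],
    [[0.0172,0.0964,0.055],[0,0.4,0],0.04],
    [[0.0172,0.0964,0.06],[0,0.4,0],0.04],
    [[0.0172,0.0964,0.06],[0,0.4,0],0.04]
  ]
}}

```text
t: 26.4
tool_pos: [0.5943, -0.1373, 0.0979]
ee_rot: [[1.0, -0.026, -0.005], [-0.026, -1.0, 0.003], [-0.005, -0.003, -1.0]]
force: [0.8, 0.2, -6.0]
width: 0.577
```

```bash
python3 - <<'E'
from h import *
plan([0.5960,-0.138,0.0834],-1.45)
c=wcam('w21');np.savez('pics/w21.npz',**c)
E
```

```text
t 26.4 tcp [ 0.5943 -0.1373  0.0979] shift mm [ 1.8  0.7 14.5] turn [-0.18  0.28 -0.04] F [ 0.8  0.2 -6. ] w 49.3
```

View pics/w21.png

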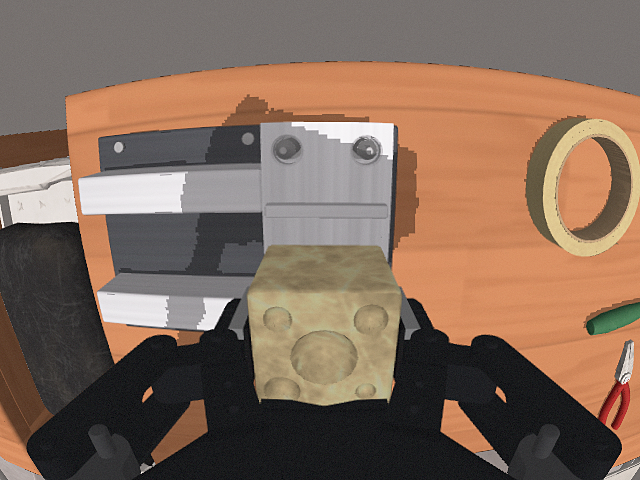

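Call:
{"method": "play_rows", "body": {
  "commands": [
    [[0.0018,0.0007,0.005],[-0.2,0.3,0],0.04],
    [[0.0018,0.0007,0.009],[-0.2,0.3,0],0.04],
    [[0.0018,0.0007,0.012],[-0.2,0.3,0],0.04],
    [[0.0018,0.0007,0.014],[-0.2,0.3,0],0.04],
    [[0.0018,0.0007,0.0145],[-0.2,0.3,0],0.04]
  ]
}}

```text
t: 26.95
tool_pos: [0.5967, -0.1381, 0.0844]
ee_rot: [[1.0, -0.026, 0.002], [-0.026, -1.0, -0.001], [0.002, 0.001, -1.0]]
force: [-0.3, -0.9, -5.7]
width: 0.58
```

Call:
{"method": "play_rows", "body": {
  "commands": [
    [[0,0,0.001],[0,0,0],0.04],
    [[0,0,0.0015],[0,0,0],0.04],
    [[0,0,0.0015],[0,0,0],0.04]
  ]
}}

```text
t: 27.25
tool_pos: [0.5969, -0.1382, 0.0834]
ee_rot: [[1.0, -0.026, 0.003], [-0.026, -1.0, -0.001], [0.003, 0.001, -1.0]]
force: [-0.2, 0.4, -2.8]
width: 0.577
```

Call:
{"method": "play_rows", "body": {
  "commands": [
    [[0,0,0.0005],[0,0,0],0.04],
    [[0,0,0.0007],[0,0,0],0.04]
  ]
}}

```text
t: 27.45
tool_pos: [0.597, -0.1382, 0.0834]
ee_rot: [[1.0, -0.026, 0.003], [-0.026, -1.0, -0.001], [0.003, 0.001, -1.0]]
force: [-2.5, 1.3, 2.8]
width: 0.576
```

Cube is standing (force now +2.8 N). Release and rise.

Call:
{"method": "play_rows", "body": {
  "commands": [
    [[0,0,0],[0,0,0],0.055],
    [[0,0,0],[0,0,0],0.062],
    [[0,0,0],[0,0,0],0.068],
    [[0,0,-0.02],[0,0,0],0.068],
    [[0,0,-0.06],[0,0,0],0.068],
    [[0,0,-0.1],[0,0,0],0.068],
    [[0,0,-0.14],[0,0,0],0.068],
    [[0,0,-0.17],[0,0,0],0.068],
    [[0,0,-0.17],[0,0,0],0.068],
    [[0,0,-0.17],[0,0,0],0.068]
  ]
}}

```text
t: 28.45
tool_pos: [0.5965, -0.138, 0.2537]
ee_rot: [[1.0, -0.026, 0.005], [-0.026, -1.0, -0.002], [0.005, 0.002, -1.0]]
force: [0.3, -1.2, -1.0]
width: 0.795
```

```bash
python3 - <<'E'
from h import *
plan([0.5955,-0.138,0.16],-1.45)
c=wcam('w22');np.savez('pics/w22.npz',**c)
c=cam('side','sd22')
im=cv2.imread('pics/sd22.png')
cv2.imwrite('pics/z22.png',cv2.resize(im[150:260,260:400],None,fx=5,fy=5,interpolation=cv2.INTER_CUBIC))
E
```

```text
t 28.45 tcp [ 0.5965 -0.138   0.2537] shift mm [-1.5 -0.2 93.7] turn [ 0.11 -0.27 -0.03] F [ 0.3 -1.2 -1. ] w 67.9
```

View pics/w22.png

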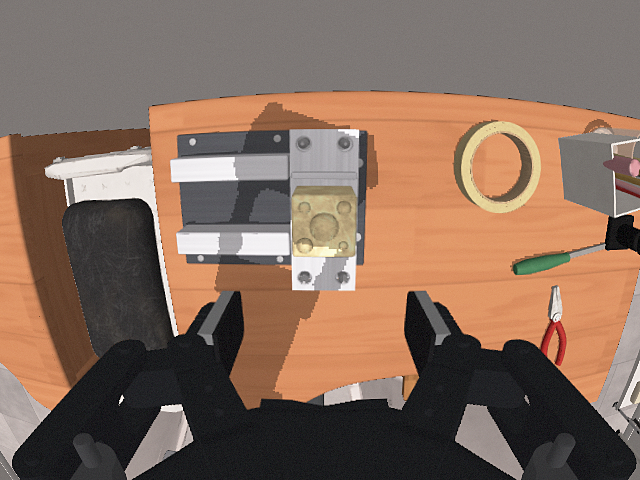

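View pics/z22.png

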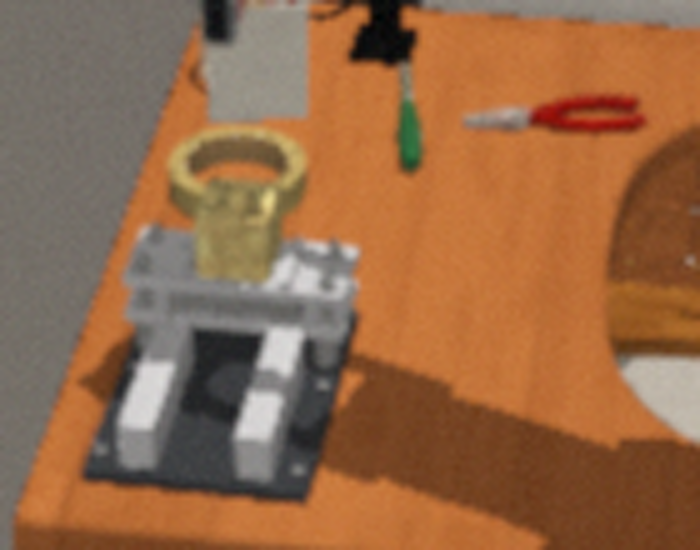

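```bash
python3 - <<'E'
from h import *
c=dict(np.load('pics/w22.npz'));c['fish']=True;c['f']=float(c['f'])
q=np.array([[294,194],[354.,194],[355,256],[293,256]])
t,a,r=fit(np.array([[-25,25],[25,25],[25,-25],[-25,-25]])/1000,onz(c,q[:,0],q[:,1],.122));print(t,a,r.round(1).tolist())
q=np.array([[303.5,142],[344.5,143],[342,278],[305,278]])
t,a,r=fit(np.array([[-18,62],[18,62],[18,-62],[-18,-62]])/1000,onz(c,q[:,0],q[:,1],.072));print('holes/posts',t,a,r.round(1).tolist())
print(bot.state()['joint_vel'].round(3))
print(bot.finish_job())
E
```

```text
[ 0.59698935 -0.13894019] -91.49941688810843 [[-0.5, -2.5], [-0.4, 2.5], [0.4, 0.6], [0.4, -0.7]]
holes/posts [ 0.59567183 -0.13885209] -91.7322598541392 [[1.2, -0.2], [0.5, 0.3], [-0.8, 0.5], [-0.9, -0.5]]
[-0.001  0.009  0.005  0.001  0.003  0.001]
the job is handed in; nothing more can be done
None
```

The mould press is loaded and the job is handed in after about 28.5 s of robot time. No verdict came back, so success rests on my own checks below.

**What I did**
- **Plain plate:** I lowered it over the four posts onto the collars and let go.
- **Mould frame:** I gripped it lightly, moved it along the rails and down the step to the middle of the plate, then released it. It may have been carried with little weight on the rails, since the force reading was about its own weight, but the tool stayed level.
- **Ribbed plate:** I seated it on the mould, ribs up.
- **Brass cube:** I stood it between the ribs and retracted the arm clear.

**What the last checks showed**
- **Wrist and side pictures:** both plates are on all four posts, and the stack looks flat.
- **Cube position:** its centre measured (0.597, -0.139), about 1.3 mm from the measured middle of the top plate's holes at (0.596, -0.139). Its yaw agrees with the press to about 0.2°.
- **Contact:** the fit came down without jamming, and contact forces at each placing were only a few newtons. The gripper is open and about 13 cm above the cube.
- **Bystanders:** the tape and pliers look unmoved in the last pictures. The flux jar is not in them; it still looked in place in the last left-bench picture, taken after lifting the cube.

**What disagreed:** the camera height readings over the stack were scattered, so I confirmed seating by contact force and tool height instead. Individual corner measurements on the cube were off by up to 2.5 mm.

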